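# Set out the sampling board

### The arm

A 6-joint arm with a two-finger parallel gripper is mounted at the origin on a cart in front of the work surface, level with it; the furniture and walls round the work are solid. World frame = base frame: x ahead of the robot, y to its left, z up, the work surface at z = 0. Lengths are in mm, angles in rad, forces in N, time in s.
With the tool pointing down it reaches from about 325 to 900 mm from the base axis. Payload 6.1 kg.
Tool frame: the origin (TCP) lies at the centre of the arm's flange, where the gripper is bolted on; the fingertips stand 182 mm ahead of it and the grasp point (between the pads) lies ahead of it (manip.grip_depth is the z of the grasp point in the tool frame, in mm); z points along the fingers, y is the direction in which the jaws open and shut (so a half turn about z gives the same grasp; the last joint's range is limited). The gripper opens to 87 mm and grips with 3 to 60 N. Pads are 19 mm wide; open, the fingers measure 117 mm over their backs; the gripper's body (75 mm by 190 mm) begins 51 mm behind the grasp point.
Start: joints at [-1.235, 0.22, 1.526, -0, 1.395, -0.126], TCP at [278.468, -559.529, 404.738] pointing down, gripper open.
Joint ranges: [-2.98, 2.98], [-0.91, 2.08], [0.09, 2.57], [-1.24, 4.39], [0.2, 2.65], [-2.68, 2.68]. Speed limits (rad/s): [2.57, 2.57, 3.01, 3.14, 3.14, 3.14].

### API

Orientations are given as [roll, pitch, yaw] about the fixed x, y, z axes, in that order (R = Rz(yaw) Ry(pitch) Rx(roll)).
In Python, from station import manip, cams, job gives the robot as it stands.
- The arm moves only by the tool send_rows, never from a script. Its argument "motion" is a list of rows, each an object of numbers: "fingers": the finger opening in m, from 0 to 0.087; "tx", "ty", "tz": the shift along the tool's x, y, z in m; "rx", "ry", "rz": the turn, a rotation vector about the tool's x, y, z in degrees. In form: [{"fingers": .., "tx": .., "ty": .., "tz": .., "rx": .., "ry": .., "rz": ..}, ...]. A call has 1 to 12 rows; each row is the pose to reach, as a shift and turn from the pose commanded when the call began, along the tool's axes at that moment; what a row does not reach only later rows make up. A row lasts 1/10 s, in which the tool goes at most 50 mm and 8.59 degrees, less where a joint would pass 70% of its speed; a pose out of reach is approached as far as the arm can. A call with a gripper value outside its range is refused whole. The fingers move at their own pace and stop on an object; the grip force is fixed at half the most. Time passes only in rows, so rows that repeat a pose let the fingers close. It gives the time, the measured TCP pose, the force and the opening at its end, in the units of the state.
- manip.state(): the state, without advancing time (a new reading comes with each control period).
- cams.read_camera(name): name is "scene" or "top"; returns a dict with "pixels" (400x640x3 uint8, red, green, blue), "fov_y" (degrees; the focal length in pixels is half the picture's height over the tangent of half this angle, whatever the lens; pixels are square), "cx", "cy" (the principal point, pixels), "R" (3x3) and "t" (3): a world point X has camera coordinates R X + t. Camera axes: x right, y down, z forward; pixel columns grow to the right and rows downward; lengths in mm; the calibration is good to about 2 mm. A picture is of the moment at which its call begins. There is no depth.
- job.sign_off(): hands the job in, once; it reports no verdict.
The state is a dict: "clock": time; "joints": joint angles; "dq": joint speeds; "joint_efforts": joint torques, N m; "position": TCP position; "ee_rot": TCP orientation; "force": force on the tool from outside, world axes, zero at the start; "torque": the same for the moment, N m; "finger_gap": finger opening in mm.
Only numpy, scipy, OpenCV 4.12 (cv2) and the standard library are available. Lean on these libraries where they do the work, as an engineer would, in place of code of your own. Each camera call takes 0.05 s, during which the arm holds its last target. There are 200 camera calls.

### The job

Set out the white sampling board for the next round, every thing standing upright and centred in its ring: the blue-capped bottle in the ring at the orange end of the row, the foil-wrapped flask in the ring at the other end, the amber flask between those two, and the red bulb in the single ring beside the amber flask. Use the ones that stand nearest the board, set each down gently without dropping or tipping it, and leave the measuring cylinder and the foil ball where they are.

Things in the scene. Friction and masses are not known exactly. Their poses are not given: they have to be found in the camera images.
- bottle: Screw-cap bottle with a blue cap, whitish clear body, 86 mm diameter, 181 mm tall, about 0.5 kg; the one nearest the board (others far to the left are not meant). The cap (fixed, 52 mm diameter) is the grip: it spans 155 to 181 mm above the underside. Origin: centre of the underside, z up.
- foil_flask: Flask wrapped in silver aluminium foil, 165 mm tall, foot up to 58 x 66 mm, about 75 g; the foil-wrapped flask nearest the board (others far to the left are not meant). Its waist, 39 mm across from 52 to 142 mm above the underside, is the grip; the waist's axis passes within 3 mm of the origin. Origin: centre of the underside, z up.
- amber_flask: Small clear conical flask with pale amber contents (solid for this purpose), 85 mm tall, foot 52 mm diameter, tapering upwards, about 70 g. Grip it 40 to 65 mm above the underside; it acts as a plain cone there, 41 mm across at 52 mm height (wider than the glass neck looks). Origin: centre of the underside, z up.
- bulb: Red rubber pipette bulb standing with its spout up, 76 mm tall, widest 51 mm, about 50 g, firm. Grip it at its widest part, 25 to 30 mm above the underside. Origin: centre of the underside, z up.
- orange_end (a point): White sampling board: flat slab 180 x 320 x 8 mm fixed to the worktop, turned any way, with four thin black ring marks (flat, no recess) and an orange strip across one end. Point on its top face: centre of the ring (92 mm across) at the orange end of the row of three. Axes: z up, y along the row to the orange end.
- middle (a point): White sampling board: flat slab 180 x 320 x 8 mm fixed to the worktop, turned any way, with four thin black ring marks (flat, no recess) and an orange strip across one end. Point on its top face: centre of the middle ring (68 mm across) of the row of three, 100 mm from both others. Axes: z up, y along the row to the orange end.
- plain_end (a point): White sampling board: flat slab 180 x 320 x 8 mm fixed to the worktop, turned any way, with four thin black ring marks (flat, no recess) and an orange strip across one end. Point on its top face: centre of the ring (76 mm across) at the row's end away from the orange strip. Axes: z up, y along the row to the orange end.
- lone (a point): White sampling board: flat slab 180 x 320 x 8 mm fixed to the worktop, turned any way, with four thin black ring marks (flat, no recess) and an orange strip across one end. Point on its top face: centre of the single ring (62 mm across) outside the row, beside the middle ring, 90 mm from it, square to the row. Axes: z up, y along the row to the orange end.
- cylinder: Bystander: clear glass measuring cylinder on a hexagonal foot (50 x 57 mm), tube 32 mm diameter, 201 mm tall, loose. Origin: centre of the underside.
- foil_ball: Bystander, near the board: crumpled ball of aluminium foil, 68 x 63 x 51 mm, loose. Origin: centre of the underside.

How it is judged:
By the outcome, as a careful person would: the job done as asked, in the order asked, and still so for the second after the job is handed in, with the robot touching nothing.
It also fails if it takes over 134 s, if anything falls off the work surface, if the arm or the gripper's body presses on something with over 40 N, if the wrist force passes 120 N, or if a joint passes its speed limit or range.

## Working session

There is one attempt and no reset: what is moved stays moved. The work goes in short steps, Python scripts to look and compute and a tool call to move; the robot and the scene stay as the last step left them, time stands still between calls to the robot, and variables do not carry over. Pictures are saved under pics/ and viewed, about 12 in all and at most 16, crops included, and the job is handed in when it is done.

Besides the shell and the picture viewer there is one more tool, called by a JSON object that holds its "api" and its "payload", one argument or row to a line. send_rows: Moves the arm, as the interface text tells. Its arguments: {"type":"object","properties":{"motion":{"type":"array","items":{"type":"object","properties":{"fingers":{"type":"number"},"tx":{"type":"number"},"ty":{"type":"number"},"tz":{"type":"number"},"rx":{"type":"number"},"ry":{"type":"number"},"rz":{"type":"number"}}}}},"required":["motion"]}

```bash
ls; mkdir -p pics; python3 - <<'E'
from station import manip, cams, job
import cv2
print(manip.state(), manip.grip_depth)
for n in("scene","top"):
    d=cams.read_camera(n); cv2.imwrite(f"pics/{n}0.png",d["pixels"][:,:,::-1]); print(n,d["fov_y"],d["cx"],d["cy"],d["R"],d["t"])
E
```

```text
pics
{'clock': 0.0, 'joints': array([-1.23507086e+00,  2.21211056e-01,  1.52760675e+00, -5.11761194e-07,
        1.39471025e+00, -1.26108927e-01]), 'dq': array([-9.59191947e-04,  2.18273481e-04,  1.37264592e-03, -6.43463834e-04,
        4.26390331e-05,  7.17401593e-04]), 'joint_efforts': array([-2.88631136e-04, -4.94620943e+01, -3.87373245e+01,  6.98492280e-02,
        5.71979501e-02, -1.80828101e-04]), 'position': array([ 278.39572599, -559.26860309,  403.64856746]), 'ee_rot': array([-3.13967256e+00, -2.42925260e-04,  4.61834255e-01]), 'force': array([0.91070031, 0.78256483, 0.35369899]), 'torque': array([ 0.00203618, -0.03104138, -0.00638024]), 'finger_gap': 86.94224422711736} 163.5
scene 54.68944097373287 317.5187244540897 199.38783862180802 [[-0.6035429  -0.79717862  0.01556334]
 [-0.49852902  0.36205848 -0.78764362]
 [ 0.62225781 -0.48313549 -0.6159345 ]] [380.61624551 337.92885055 719.32260862]
top 43.55807057897907 316.3988421980195 198.93455769785518 [[ 0.01527037 -0.99985041 -0.00812241]
 [-0.98581123 -0.01369688 -0.16729797]
 [ 0.1671617   0.01056187 -0.98587292]] [  -4.12358817  616.82937799 1436.49176817]
```

View pics/scene0.png

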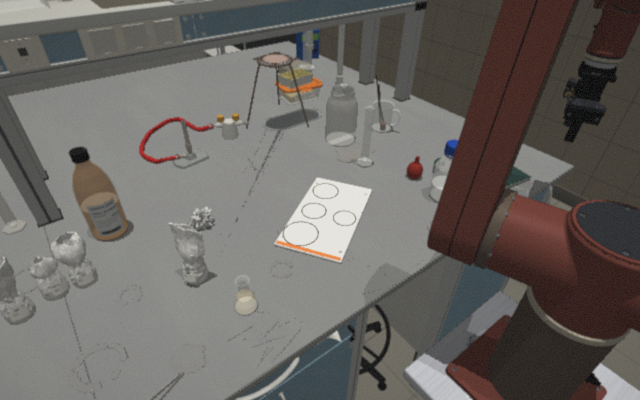

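View pics/top0.png

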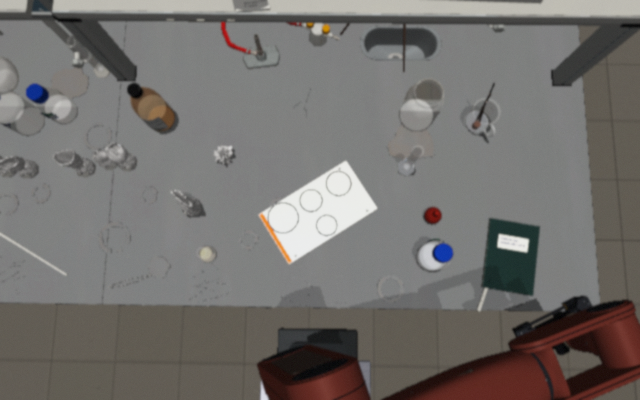

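```bash
cat > h.py <<'E'
import numpy as np, cv2
def cam(n):
    from station import cams
    return cams.read_camera(n)
def f(d): return 200/np.tan(np.radians(d["fov_y"]/2))
def ray(d,u,v,z):
    R=np.array(d["R"]);t=np.array(d["t"]);c=-R.T@t
    r=R.T@np.array([(u-d["cx"])/f(d),(v-d["cy"])/f(d),1]); return c+r*(z-c[2])/r[2]
def proj(d,X):
    p=np.array(d["R"])@np.array(X,float)+d["t"]; return f(d)*p[:2]/p[2]+[d["cx"],d["cy"]]
def crop(im,x,y,w,h,s):  # enlarged with ticks every 10 px
    c=cv2.resize(im[y:y+h,x:x+w,::-1],None,fx=s,fy=s,interpolation=cv2.INTER_CUBIC)
    for i in range(-x%10,w,10):
        cv2.line(c,(int((i+.5)*s),0),(int((i+.5)*s),6),(0,0,255),1); cv2.putText(c,str(x+i),(int((i+.5)*s)-10,16),0,.35,(0,0,255))
    for i in range(-y%10,h,10):
        cv2.line(c,(0,int((i+.5)*s)),(6,int((i+.5)*s)),(0,0,255),1); cv2.putText(c,str(y+i),(8,int((i+.5)*s)+4),0,.35,(0,0,255))
    return c
E
python3 - <<'E'
from h import *
t=cam("top");s=cam("scene")
a=crop(t["pixels"],255,155,130,115,6);cv2.imwrite("pics/board.png",a[:600,:800])
L=crop(t["pixels"],165,180,65,90,6);Rr=crop(t["pixels"],400,200,65,90,6)
cv2.imwrite("pics/objs.png",np.hstack([L,Rr]))
L=crop(s["pixels"],165,215,100,100,4);Rr=crop(s["pixels"],395,130,100,100,4)
cv2.imwrite("pics/objs_s.png",np.hstack([L,Rr]))
E
```

```text
(no output)
```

View pics/board.png

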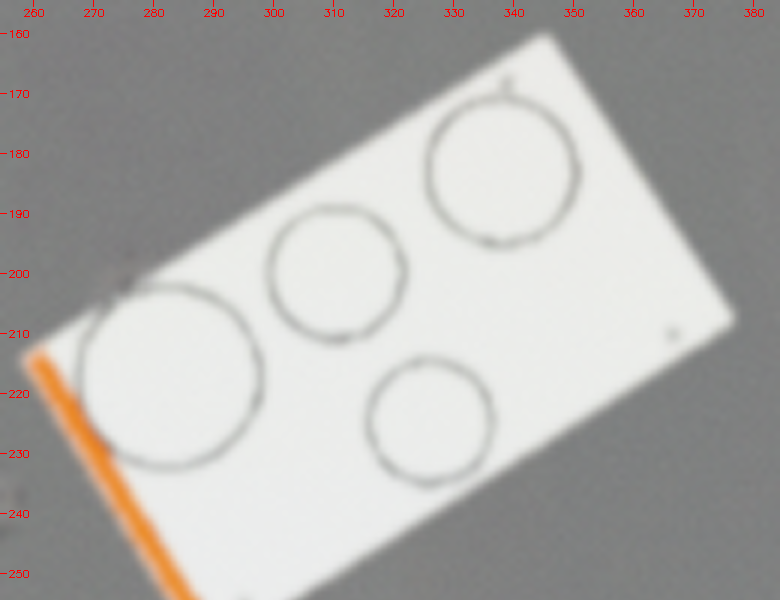

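View pics/objs.png

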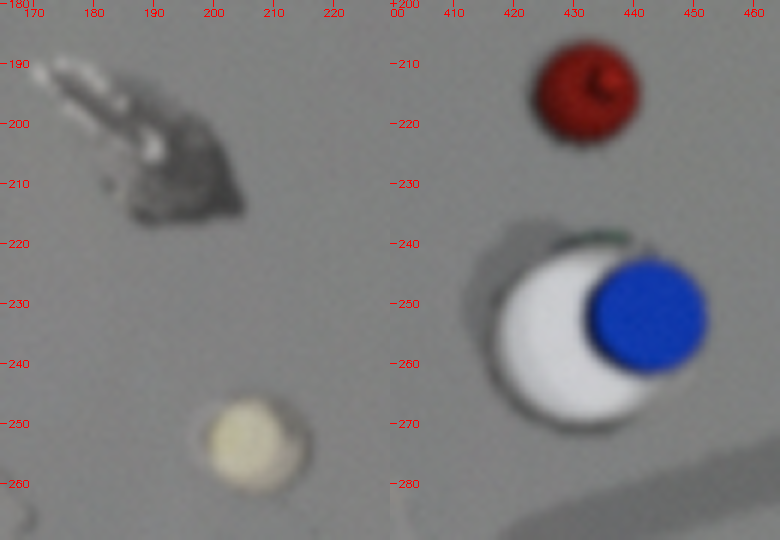

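View pics/objs_s.png

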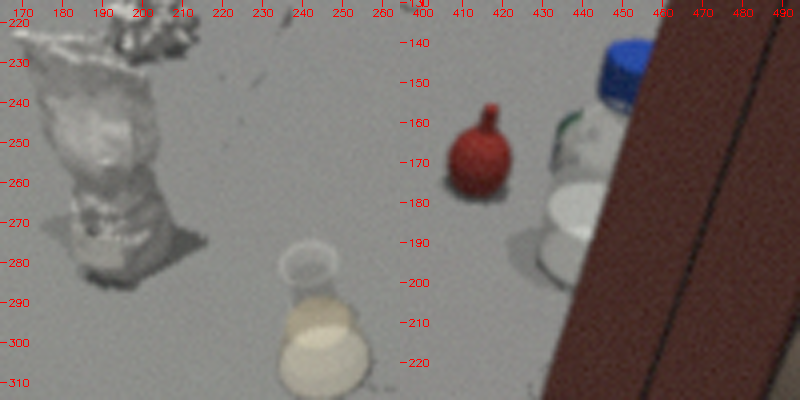

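```bash
python3 - <<'E'
from h import *
t=cam("top");s=cam("scene")
P=dict(orange=(283,217.3),middle=(310.3,200),plain=(338,183),lone=(326.2,224.8))
Q={k:ray(t,*v,8)[:2] for k,v in P.items()}
for k,v in Q.items(): print(k,v.round(1))
# rigid fit
M=np.array([[0,100],[0,0],[0,-100],[-90,0]]);W=np.array(list(Q.values()))
for sx in(1,-1):
    m=M*[sx,1];mc=m-m.mean(0);wc=W-W.mean(0);u,S,v=np.linalg.svd(mc.T@wc);R=(u@np.diag([1,np.linalg.det(u@v)])@v)
    print(sx,"row",R,(mc@R+W.mean(0)).round(1).tolist(),"res",np.abs(mc@R-wc).max())
print("scene rings",[proj(s,[*q,8]).round(1).tolist() for q in Q.values()])
print("camtop",-t["R"].T@t["t"],"scene",-s["R"].T@s["t"])
print("cap",ray(t,442.3,252.2,181),"bulb",ray(t,431.7,214.8,28), "tip",proj(t,[*ray(t,431.7,214.8,28)[:2],76]))
print("bottle body low?",ray(t,432,255.5,120))
print("amber top",ray(t,206.5,253.5,40),"scene rim",ray(s,245-.8,281-18+0,85),"scene foot",ray(s,245.5,303,5),"rim288",ray(s,242,263.5,85))
print("foil foot scene",ray(s,193,275,0),"top foot",ray(t,195,207,0),"top rim centre",ray(t,180,197,160))
E
```

```text
orange [566.1 106.2]
middle [620.7  24. ]
plain [674.9 -60.4]
lone [545.1 -25.6]
1 row [[ 0.83776485  0.54603119]
 [-0.54603119  0.83776485]] [[566.0, 107.1], [620.6, 23.3], [675.2, -60.5], [545.2, -25.8]] res 0.9176184916133678
-1 row [[ 0.83617056  0.5484695 ]
 [-0.5484695   0.83617056]] [[528.1, 82.3], [582.9, -1.3], [637.7, -84.9], [658.2, 48.1]] res 113.09280284560145
scene rings [[300.2, 232.8], [312.9, 210.3], [324.7, 190.5], [343.7, 217.8]]
camtop [ 368.01389783  -10.84636344 1519.35914548] scene [-49.41854405 528.59940723 703.2994553 ]
cap [ 455.97915498 -333.38712401  181.        ] bulb [ 577.41594807 -341.51167345   28.        ] tip [435.31717598 212.55251681]
bottle body low? [ 450.4318585  -319.30042077  120.        ]
amber top [451.18004362 326.52775871  40.        ] scene rim [491.42596013 303.51449687  85.        ] scene foot [456.38645325 328.58527939   5.        ] rim288 [492.92771882 307.97365118  85.        ]
foil foot scene [603.21670407 387.30017259   0.        ] top foot [595.27787572 378.50752125   0.        ] top rim centre [598.68783675 380.58693624 160.        ]
```

```bash
cat >> h.py <<'E'
def overlay(d,im,items,x,y,s):
    a=np.linspace(0,2*np.pi,60)
    for X,Y,z,r in items:
        p=np.array([(proj(d,[X+r*np.cos(q),Y+r*np.sin(q),z])-[x-.5,y-.5])*s for q in a]).round().astype(int)
        cv2.polylines(im,[p],True,(0,255,0),1)
    return im
E
python3 - <<'E'
from h import *
t=cam("top");s=cam("scene")
print("rim",ray(s,242,280.8,85))
A=(453,326);B=(577,-341);C=(456,-333);F=(598,381)
its=[(*A,0,26),(*A,52,20.5),(*A,85,12.5),(*B,27,25.5),(*B,76,5),(*C,0,43),(*C,181,26),(*C,155,26),(*F,0,30),(*F,52,19.5),(*F,142,19.5)]
o=[]
for d,b in((t,[(165,180,65,90),(400,200,65,90)]),(s,[(165,215,100,100),(395,130,100,100)])):
    k=6 if d is t else 4
    o.append(np.hstack([overlay(d,crop(d["pixels"],*q,k),its,q[0],q[1],k) for q in b]))
h=[cv2.resize(i,(560,int(i.shape[0]*560/i.shape[1]))) for i in o]
cv2.imwrite("pics/ov.png",np.vstack([o[0][:, :780]])); cv2.imwrite("pics/ov2.png",o[1])
E
```

```text
rim [451.00959646 330.63853552  85.        ]
```

View pics/ov.png

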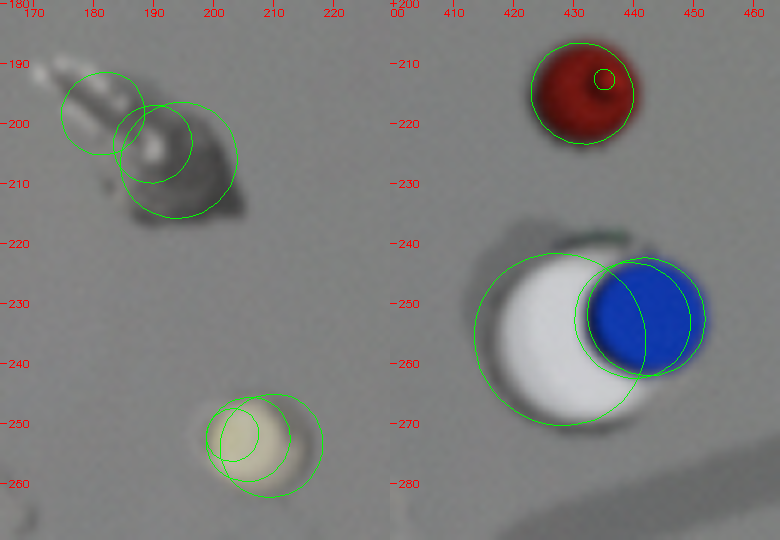

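View pics/ov2.png

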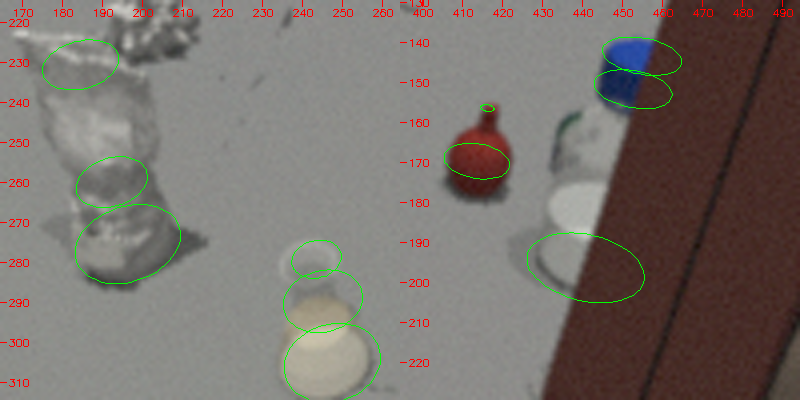

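```bash
python3 - <<'E'
from h import *
t=cam("top");s=cam("scene")
for z in(140,160,165): print(z,[ray(t,*p,z)[:2].round(0).tolist() for p in((171,191),(190,205),(175,189))],[ray(s,*p,z)[:2].round(0).tolist() for p in((168,222),(204,232))])
cv2.imwrite("pics/foil.png",np.hstack([crop(t["pixels"],160,175,50,50,8),crop(s["pixels"],160,210,50,80,8)[:400]]))
c=crop(s["pixels"],160,210,60,80,7); T=crop(t["pixels"],160,180,50,80,7)
cv2.imwrite("pics/foil.png",np.hstack([T,c]))
E
```

```text
140 [[619.0, 413.0], [580.0, 357.0], [625.0, 402.0]] [[647.0, 399.0], [572.0, 349.0]]
160 [[615.0, 407.0], [577.0, 352.0], [621.0, 396.0]] [[623.0, 404.0], [550.0, 356.0]]
165 [[614.0, 405.0], [576.0, 350.0], [620.0, 394.0]] [[617.0, 405.0], [544.0, 357.0]]
```

View pics/foil.png

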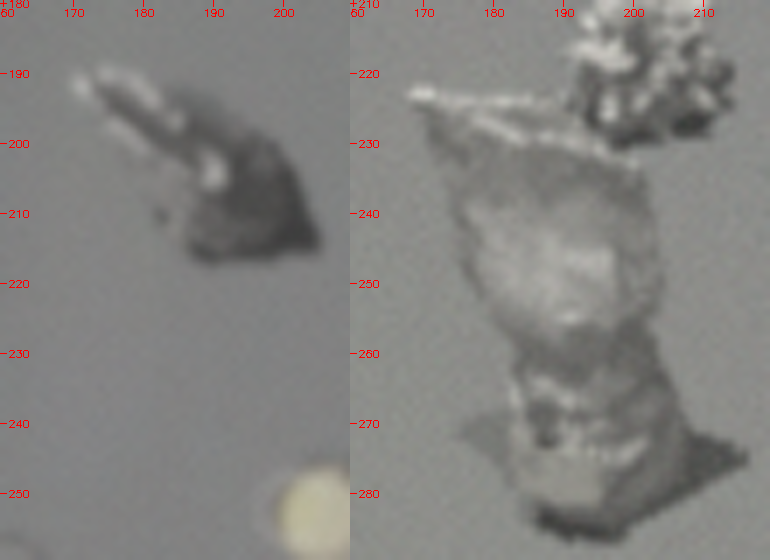

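{"api": "send_rows", "payload": {
  "motion": [
    {"fingers": 0.087}
  ]
}}

```text
invalid input
```

```bash
cat >> h.py <<'E'
def plan(x,y,z,yaw=None):
    from station import manip
    from scipy.spatial.transform import Rotation as Ro
    s=manip.state();R=Ro.from_euler('xyz',s["ee_rot"]);yw=s["ee_rot"][2]
    yaw=yw if yaw is None else yaw
    T=Ro.from_euler('xyz',[np.pi,0,yaw])
    d=R.inv().apply(np.array([x,y,z+163.5])-s["position"])
    r=(R.inv()*T).as_rotvec(degrees=True)
    g=s["position"]+R.apply([0,0,163.5])
    print("t %.1f grasp %s yaw %.3f gap %.1f F %s | shift mm %s rot %s"%(s["clock"],g.round(1),yw,s["finger_gap"],np.array(s["force"]).round(1),d.round(1),r.round(2)))
E
python3 - <<'E'
from h import *
plan(456,-333,290);plan(456,-333,167)
E
```

```text
t 0.5 grasp [ 278.5 -559.5  241.2] yaw 0.462 gap 87.3 F [0.3 0.2 0.1] | shift mm [ 259.9 -123.7  -48.8] rot [-0. -0.  0.]
t 0.5 grasp [ 278.5 -559.5  241.2] yaw 0.462 gap 87.3 F [0.3 0.2 0.1] | shift mm [ 259.9 -123.7   74.2] rot [-0. -0.  0.]
```

{"api": "send_rows", "payload": {
  "motion": [
    {"fingers": 0.087, "tx": 0.05, "ty": -0.024, "tz": -0.02, "rx": 0, "ry": 0, "rz": 0},
    {"fingers": 0.087, "tx": 0.09, "ty": -0.043, "tz": -0.049, "rx": 0, "ry": 0, "rz": 0},
    {"fingers": 0.087, "tx": 0.13, "ty": -0.062, "tz": -0.049, "rx": 0, "ry": 0, "rz": 0},
    {"fingers": 0.087, "tx": 0.17, "ty": -0.081, "tz": -0.049, "rx": 0, "ry": 0, "rz": 0},
    {"fingers": 0.087, "tx": 0.21, "ty": -0.1, "tz": -0.049, "rx": 0, "ry": 0, "rz": 0},
    {"fingers": 0.087, "tx": 0.245, "ty": -0.117, "tz": -0.049, "rx": 0, "ry": 0, "rz": 0},
    {"fingers": 0.087, "tx": 0.26, "ty": -0.124, "tz": -0.049, "rx": 0, "ry": 0, "rz": 0},
    {"fingers": 0.087, "tx": 0.26, "ty": -0.124, "tz": -0.049, "rx": 0, "ry": 0, "rz": 0},
    {"fingers": 0.087, "tx": 0.26, "ty": -0.124, "tz": -0.049, "rx": 0, "ry": 0, "rz": 0}
  ]
}}

```text
clock: 1.4
position: [455.8, -333.1, 453.7]
ee_rot: [3.141, 0.001, 0.462]
force: [-0.8, 0.2, -1.0]
finger_gap: 87.0
```

```bash
python3 - <<'E'
from h import *
plan(456,-333,167)
s=cam("scene");t=cam("top")
C=(456,-333);its=[(*C,0,43),(*C,181,26),(*C,155,26),(576,-343,27,25.5)]
a=overlay(s,crop(s["pixels"],395,110,100,120,4),its,395,110,4);b=overlay(t,crop(t["pixels"],400,200,65,80,6),its,400,200,6)
cv2.imwrite("pics/b1.png",np.hstack([a,b]))
E
```

```text
t 1.4 grasp [ 455.7 -333.2  290.2] yaw 0.462 gap 87.0 F [-0.8  0.2 -1. ] | shift mm [ 3.000e-01 -1.000e-01  1.232e+02] rot [0.02 0.04 0.  ]
```

View pics/b1.png

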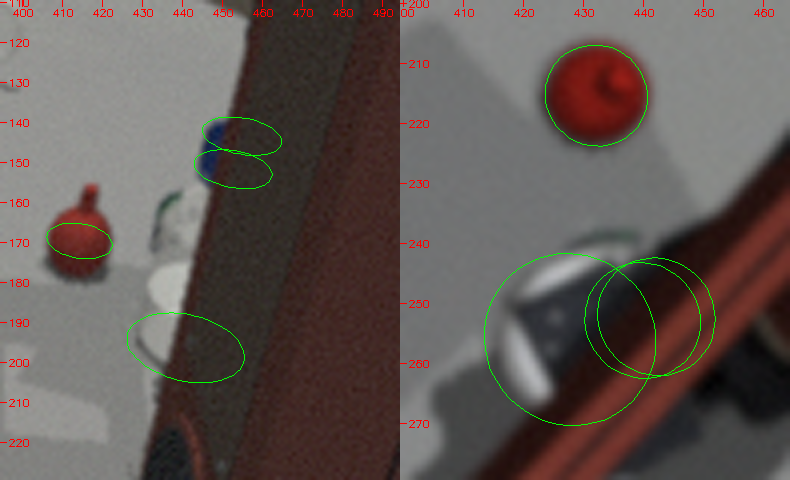

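The cap is seen at (447,145) in the scene view and matches the prediction within about 1 px, so I go down on it.

{"api": "send_rows", "payload": {
  "motion": [
    {"fingers": 0.087, "tx": 0, "ty": 0, "tz": 0.03, "rx": 0, "ry": 0, "rz": 0},
    {"fingers": 0.087, "tx": 0, "ty": 0, "tz": 0.065, "rx": 0, "ry": 0, "rz": 0},
    {"fingers": 0.087, "tx": 0, "ty": 0, "tz": 0.095, "rx": 0, "ry": 0, "rz": 0},
    {"fingers": 0.087, "tx": 0, "ty": 0, "tz": 0.115, "rx": 0, "ry": 0, "rz": 0},
    {"fingers": 0.087, "tx": 0, "ty": 0, "tz": 0.123, "rx": 0, "ry": 0, "rz": 0},
    {"fingers": 0.087, "tx": 0, "ty": 0, "tz": 0.123, "rx": 0, "ry": 0, "rz": 0},
    {"fingers": 0.06, "tx": 0, "ty": 0, "tz": 0.123, "rx": 0, "ry": 0, "rz": 0},
    {"fingers": 0.055, "tx": 0, "ty": 0, "tz": 0.123, "rx": 0, "ry": 0, "rz": 0},
    {"fingers": 0.045, "tx": 0, "ty": 0, "tz": 0.123, "rx": 0, "ry": 0, "rz": 0},
    {"fingers": 0.03, "tx": 0, "ty": 0, "tz": 0.123, "rx": 0, "ry": 0, "rz": 0},
    {"fingers": 0.03, "tx": 0, "ty": 0, "tz": 0.123, "rx": 0, "ry": 0, "rz": 0},
    {"fingers": 0.03, "tx": 0, "ty": 0, "tz": 0.123, "rx": 0, "ry": 0, "rz": 0}
  ]
}}

```text
clock: 2.7
position: [456.5, -333.2, 331.9]
ee_rot: [3.138, -0.001, 0.462]
force: [2.2, -1.4, 3.5]
finger_gap: 50.9
```

{"api": "send_rows", "payload": {
  "motion": [
    {"fingers": 0.03, "tx": 0, "ty": 0, "tz": -0.005, "rx": 0, "ry": 0, "rz": 0},
    {"fingers": 0.03, "tx": 0, "ty": 0, "tz": -0.02, "rx": 0, "ry": 0, "rz": 0},
    {"fingers": 0.03, "tx": 0, "ty": 0, "tz": -0.04, "rx": 0, "ry": 0, "rz": 0},
    {"fingers": 0.03, "tx": 0, "ty": 0, "tz": -0.06, "rx": 0, "ry": 0, "rz": 0},
    {"fingers": 0.03, "tx": 0, "ty": 0, "tz": -0.08, "rx": 0, "ry": 0, "rz": 0},
    {"fingers": 0.03, "tx": 0, "ty": 0, "tz": -0.095, "rx": 0, "ry": 0, "rz": 0},
    {"fingers": 0.03, "tx": 0, "ty": 0, "tz": -0.1, "rx": 0, "ry": 0, "rz": 0},
    {"fingers": 0.03, "tx": 0, "ty": 0, "tz": -0.1, "rx": 0, "ry": 0, "rz": 0}
  ]
}}

```text
clock: 3.5
position: [456.0, -332.7, 431.3]
ee_rot: [3.141, -0.0, 0.462]
force: [-0.9, 0.8, -6.0]
finger_gap: 51.1
```

```bash
python3 - <<'E'
from h import *
plan(566,107,260);plan(566,107,176)
E
```

```text
t 3.5 grasp [ 456.1 -332.8  267.8] yaw 0.462 gap 51.1 F [-0.9  0.8 -6. ] | shift mm [ 294.4 -344.6    7.7] rot [ 0.04 -0.01 -0.  ]
t 3.5 grasp [ 456.1 -332.8  267.8] yaw 0.462 gap 51.1 F [-0.9  0.8 -6. ] | shift mm [ 294.4 -344.7   91.7] rot [ 0.04 -0.01 -0.  ]
```

{"api": "send_rows", "payload": {
  "motion": [
    {"fingers": 0.03, "tx": 0.006, "ty": -0.007, "tz": 0, "rx": 0, "ry": 0, "rz": 0},
    {"fingers": 0.03, "tx": 0.018, "ty": -0.021, "tz": 0, "rx": 0, "ry": 0, "rz": 0},
    {"fingers": 0.03, "tx": 0.035, "ty": -0.041, "tz": 0, "rx": 0, "ry": 0, "rz": 0},
    {"fingers": 0.03, "tx": 0.055, "ty": -0.064, "tz": 0, "rx": 0, "ry": 0, "rz": 0},
    {"fingers": 0.03, "tx": 0.075, "ty": -0.088, "tz": 0, "rx": 0, "ry": 0, "rz": 0},
    {"fingers": 0.03, "tx": 0.095, "ty": -0.111, "tz": 0, "rx": 0, "ry": 0, "rz": 0},
    {"fingers": 0.03, "tx": 0.115, "ty": -0.135, "tz": 0, "rx": 0, "ry": 0, "rz": 0},
    {"fingers": 0.03, "tx": 0.135, "ty": -0.158, "tz": 0, "rx": 0, "ry": 0, "rz": 0},
    {"fingers": 0.03, "tx": 0.155, "ty": -0.182, "tz": 0, "rx": 0, "ry": 0, "rz": 0},
    {"fingers": 0.03, "tx": 0.175, "ty": -0.205, "tz": 0, "rx": 0, "ry": 0, "rz": 0},
    {"fingers": 0.03, "tx": 0.195, "ty": -0.228, "tz": 0, "rx": 0, "ry": 0, "rz": 0},
    {"fingers": 0.03, "tx": 0.215, "ty": -0.252, "tz": 0, "rx": 0, "ry": 0, "rz": 0}
  ]
}}

```text
clock: 4.7
position: [535.6, -8.5, 429.7]
ee_rot: [-3.14, 0.001, 0.463]
force: [0.3, -0.9, -6.5]
finger_gap: 51.3
```

{"api": "send_rows", "payload": {
  "motion": [
    {"fingers": 0.03, "tx": 0.02, "ty": -0.023, "tz": 0, "rx": 0, "ry": 0, "rz": 0},
    {"fingers": 0.03, "tx": 0.04, "ty": -0.047, "tz": 0, "rx": 0, "ry": 0, "rz": 0},
    {"fingers": 0.03, "tx": 0.058, "ty": -0.068, "tz": 0, "rx": 0, "ry": 0, "rz": 0},
    {"fingers": 0.03, "tx": 0.071, "ty": -0.083, "tz": 0, "rx": 0, "ry": 0, "rz": 0},
    {"fingers": 0.03, "tx": 0.077, "ty": -0.09, "tz": 0, "rx": 0, "ry": 0, "rz": 0},
    {"fingers": 0.03, "tx": 0.079, "ty": -0.0925, "tz": 0, "rx": 0, "ry": 0, "rz": 0},
    {"fingers": 0.03, "tx": 0.079, "ty": -0.0925, "tz": 0, "rx": 0, "ry": 0, "rz": 0},
    {"fingers": 0.03, "tx": 0.079, "ty": -0.0925, "tz": 0, "rx": 0, "ry": 0, "rz": 0},
    {"fingers": 0.03, "tx": 0.079, "ty": -0.0925, "tz": 0, "rx": 0, "ry": 0, "rz": 0}
  ]
}}

```text
clock: 5.6
position: [565.6, 105.9, 430.7]
ee_rot: [3.141, 0.0, 0.461]
force: [0.5, -1.1, -6.5]
finger_gap: 51.0
```

```bash
python3 - <<'E'
from h import *
plan(566,107,176)
s=cam("scene");t=cam("top")
C=(566,107);its=[(*C,93,43),(*C,93+181,26),(*C,93+155,26),(*C,8,46)]
a=overlay(s,crop(s["pixels"],240,120,110,140,4),its,240,120,4)
b=overlay(t,crop(t["pixels"],240,160,110,140,4)[:560,:340],its,240,160,4)
cv2.imwrite("pics/b2.png",np.hstack([a,b]))
E
```

```text
t 5.6 grasp [565.6 105.8 267.2] yaw 0.461 gap 51.0 F [ 0.5 -1.1 -6.5] | shift mm [ 0.9 -0.9 91.2] rot [0.01 0.01 0.  ]
```

View pics/b2.png

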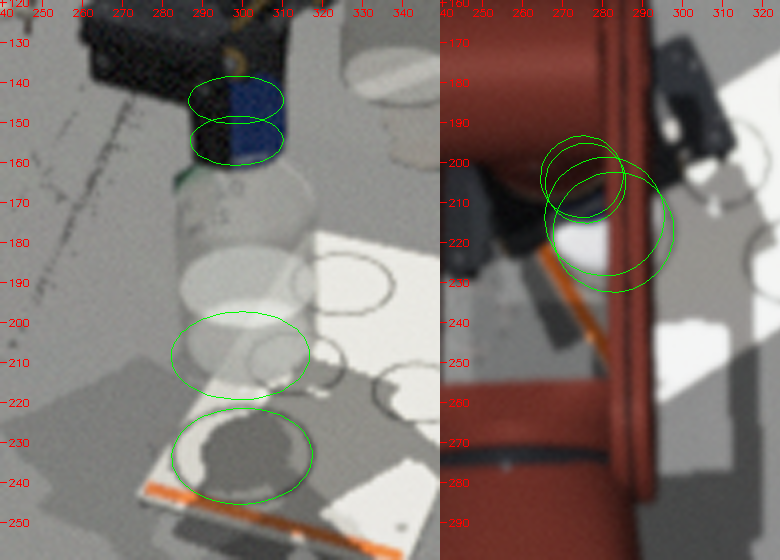

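{"api": "send_rows", "payload": {
  "motion": [
    {"fingers": 0.03, "tx": 0.001, "ty": -0.0005, "tz": 0.01, "rx": 0, "ry": 0, "rz": 0},
    {"fingers": 0.03, "tx": 0.001, "ty": -0.0005, "tz": 0.03, "rx": 0, "ry": 0, "rz": 0},
    {"fingers": 0.03, "tx": 0.001, "ty": -0.0005, "tz": 0.05, "rx": 0, "ry": 0, "rz": 0},
    {"fingers": 0.03, "tx": 0.001, "ty": -0.0005, "tz": 0.068, "rx": 0, "ry": 0, "rz": 0},
    {"fingers": 0.03, "tx": 0.001, "ty": -0.0005, "tz": 0.08, "rx": 0, "ry": 0, "rz": 0},
    {"fingers": 0.03, "tx": 0.001, "ty": -0.0005, "tz": 0.086, "rx": 0, "ry": 0, "rz": 0},
    {"fingers": 0.03, "tx": 0.001, "ty": -0.0005, "tz": 0.088, "rx": 0, "ry": 0, "rz": 0},
    {"fingers": 0.03, "tx": 0.001, "ty": -0.0005, "tz": 0.088, "rx": 0, "ry": 0, "rz": 0},
    {"fingers": 0.03, "tx": 0.001, "ty": -0.0005, "tz": 0.088, "rx": 0, "ry": 0, "rz": 0}
  ]
}}

```text
clock: 6.6
position: [566.8, 107.7, 343.9]
ee_rot: [3.141, -0.002, 0.462]
force: [-0.3, 0.1, -6.4]
finger_gap: 51.2
```

{"api": "send_rows", "payload": {
  "motion": [
    {"fingers": 0.03, "tx": 0, "ty": 0, "tz": 0.001, "rx": 0, "ry": 0, "rz": 0},
    {"fingers": 0.03, "tx": 0, "ty": 0, "tz": 0.002, "rx": 0, "ry": 0, "rz": 0},
    {"fingers": 0.03, "tx": 0, "ty": 0, "tz": 0.002, "rx": 0, "ry": 0, "rz": 0}
  ]
}}

```text
clock: 6.9
position: [566.3, 107.7, 340.8]
ee_rot: [3.142, -0.0, 0.462]
force: [-0.3, 0.6, -6.7]
finger_gap: 51.1
```

{"api": "send_rows", "payload": {
  "motion": [
    {"fingers": 0.03, "tx": 0, "ty": 0, "tz": 0.0005, "rx": 0, "ry": 0, "rz": 0},
    {"fingers": 0.03, "tx": 0, "ty": 0, "tz": 0.001, "rx": 0, "ry": 0, "rz": 0},
    {"fingers": 0.03, "tx": 0, "ty": 0, "tz": 0.001, "rx": 0, "ry": 0, "rz": 0}
  ]
}}

```text
clock: 7.2
position: [566.4, 107.6, 339.9]
ee_rot: [3.141, -0.0, 0.462]
force: [0.7, 0.7, -4.9]
finger_gap: 50.7
```

```bash
python3 -c "
from h import *
plan(566,106.5,176)"
```

```text
t 7.2 grasp [566.5 107.7 176.4] yaw 0.462 gap 50.7 F [ 0.7  0.7 -4.9] | shift mm [-0.9  0.8  0.4] rot [ 0.01 -0.02 -0.  ]
```

Touching. A little more, then release and rise.

{"api": "send_rows", "payload": {
  "motion": [
    {"fingers": 0.03, "tx": 0, "ty": 0, "tz": 0.0005, "rx": 0, "ry": 0, "rz": 0},
    {"fingers": 0.03, "tx": 0, "ty": 0, "tz": 0.0007, "rx": 0, "ry": 0, "rz": 0},
    {"fingers": 0.055, "tx": 0, "ty": 0, "tz": 0.0007, "rx": 0, "ry": 0, "rz": 0},
    {"fingers": 0.06, "tx": 0, "ty": 0, "tz": 0.0007, "rx": 0, "ry": 0, "rz": 0},
    {"fingers": 0.087, "tx": 0, "ty": 0, "tz": 0.0007, "rx": 0, "ry": 0, "rz": 0},
    {"fingers": 0.087, "tx": 0, "ty": 0, "tz": 0.0007, "rx": 0, "ry": 0, "rz": 0},
    {"fingers": 0.087, "tx": 0, "ty": 0, "tz": 0.0007, "rx": 0, "ry": 0, "rz": 0}
  ]
}}

```text
clock: 7.9
position: [566.4, 107.7, 339.2]
ee_rot: [3.141, -0.0, 0.462]
force: [0.1, 0.5, 0.2]
finger_gap: 76.2
```

{"api": "send_rows", "payload": {
  "motion": [
    {"fingers": 0.087, "tx": 0, "ty": 0, "tz": -0.015, "rx": 0, "ry": 0, "rz": 0},
    {"fingers": 0.087, "tx": 0, "ty": 0, "tz": -0.04, "rx": 0, "ry": 0, "rz": 0},
    {"fingers": 0.087, "tx": 0, "ty": 0, "tz": -0.08, "rx": 0, "ry": 0, "rz": 0},
    {"fingers": 0.087, "tx": 0, "ty": 0, "tz": -0.11, "rx": 0, "ry": 0, "rz": 0},
    {"fingers": 0.087, "tx": 0, "ty": 0, "tz": -0.11, "rx": 0, "ry": 0, "rz": 0}
  ]
}}

```text
clock: 8.4
position: [567.4, 107.7, 456.5]
ee_rot: [3.137, -0.01, 0.462]
force: [0.1, 0.3, 0.0]
finger_gap: 87.1
```

```bash
python3 -c "
from h import *
plan(598,381,285,.958)"
```

```text
t 8.4 grasp [569.2 107.8 293. ] yaw 0.462 gap 87.1 F [0.1 0.3 0. ] | shift mm [ 149.1 -231.     8.5] rot [  0.39  -0.51 -28.42]
```

{"api": "send_rows", "payload": {
  "motion": [
    {"fingers": 0.087, "tx": 0.02, "ty": -0.031, "tz": 0, "rx": 0, "ry": 0, "rz": -4},
    {"fingers": 0.087, "tx": 0.045, "ty": -0.07, "tz": 0, "rx": 0, "ry": 0, "rz": -9},
    {"fingers": 0.087, "tx": 0.07, "ty": -0.109, "tz": 0, "rx": 0, "ry": 0, "rz": -14},
    {"fingers": 0.087, "tx": 0.095, "ty": -0.148, "tz": 0, "rx": 0, "ry": 0, "rz": -20},
    {"fingers": 0.087, "tx": 0.12, "ty": -0.187, "tz": 0, "rx": 0, "ry": 0, "rz": -25},
    {"fingers": 0.087, "tx": 0.14, "ty": -0.218, "tz": 0, "rx": 0, "ry": 0, "rz": -28.4},
    {"fingers": 0.087, "tx": 0.149, "ty": -0.231, "tz": 0, "rx": 0, "ry": 0, "rz": -28.4},
    {"fingers": 0.087, "tx": 0.149, "ty": -0.231, "tz": 0, "rx": 0, "ry": 0, "rz": -28.4},
    {"fingers": 0.087, "tx": 0.149, "ty": -0.231, "tz": 0, "rx": 0, "ry": 0, "rz": -28.4},
    {"fingers": 0.087, "tx": 0.149, "ty": -0.231, "tz": 0, "rx": 0, "ry": 0, "rz": -28.4}
  ]
}}

```text
clock: 9.4
position: [597.0, 379.7, 449.2]
ee_rot: [3.141, 0.0, 0.956]
force: [0.2, 0.2, -0.1]
finger_gap: 86.9
```

```bash
python3 - <<'E'
from h import *
plan(598,381,125,.958)
s=cam("scene");t=cam("top")
C=(566,107);F=(598,381)
its=[(*C,8,43),(*C,189,26),(*C,163,26)];it2=[(*F,0,30),(*F,52,19.5),(*F,142,19.5)]
a=overlay(s,crop(s["pixels"],255,120,90,140,4),its,255,120,4)
b=overlay(s,crop(s["pixels"],150,150,105,140,4),it2,150,150,4)
cv2.imwrite("pics/b3.png",np.hstack([b,a]))
E
```

```text
t 9.4 grasp [597.  379.6 285.7] yaw 0.956 gap 86.9 F [ 0.2  0.2 -0.1] | shift mm [1.700e+00 1.000e-01 1.607e+02] rot [ 0.01  0.03 -0.1 ]
```

View pics/b3.png

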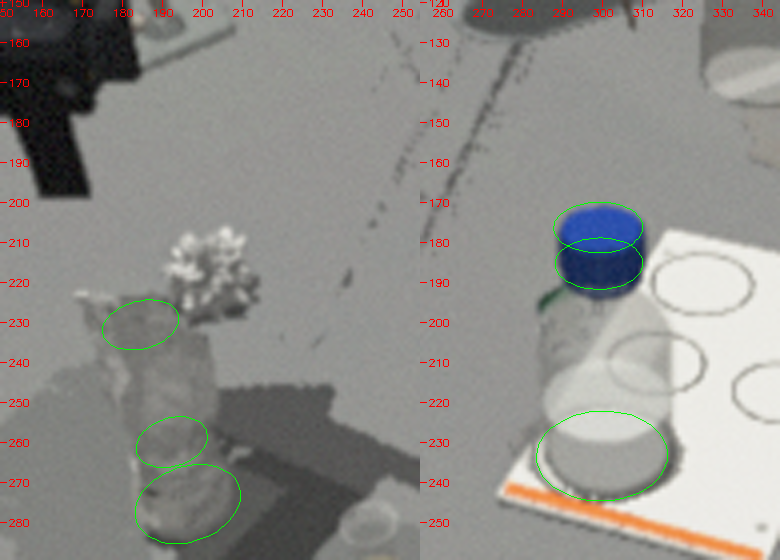

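{"api": "send_rows", "payload": {
  "motion": [
    {"fingers": 0.087, "tx": 0.002, "ty": 0, "tz": 0.03, "rx": 0, "ry": 0, "rz": 0},
    {"fingers": 0.087, "tx": 0.002, "ty": 0, "tz": 0.07, "rx": 0, "ry": 0, "rz": 0},
    {"fingers": 0.087, "tx": 0.002, "ty": 0, "tz": 0.1, "rx": 0, "ry": 0, "rz": 0},
    {"fingers": 0.087, "tx": 0.002, "ty": 0, "tz": 0.13, "rx": 0, "ry": 0, "rz": 0},
    {"fingers": 0.087, "tx": 0.002, "ty": 0, "tz": 0.15, "rx": 0, "ry": 0, "rz": 0},
    {"fingers": 0.087, "tx": 0.002, "ty": 0, "tz": 0.16, "rx": 0, "ry": 0, "rz": 0},
    {"fingers": 0.087, "tx": 0.002, "ty": 0, "tz": 0.16, "rx": 0, "ry": 0, "rz": 0},
    {"fingers": 0.087, "tx": 0.002, "ty": 0, "tz": 0.16, "rx": 0, "ry": 0, "rz": 0}
  ]
}}

```text
clock: 10.3
position: [598.5, 382.3, 290.5]
ee_rot: [3.141, -0.002, 0.957]
force: [0.1, -0.3, -0.3]
finger_gap: 87.3
```

{"api": "send_rows", "payload": {
  "motion": [
    {"fingers": 0.06, "tx": 0, "ty": 0, "tz": 0, "rx": 0, "ry": 0, "rz": 0},
    {"fingers": 0.055, "tx": 0, "ty": 0, "tz": 0, "rx": 0, "ry": 0, "rz": 0},
    {"fingers": 0.05, "tx": 0, "ty": 0, "tz": 0, "rx": 0, "ry": 0, "rz": 0},
    {"fingers": 0.045, "tx": 0, "ty": 0, "tz": 0, "rx": 0, "ry": 0, "rz": 0},
    {"fingers": 0.042, "tx": 0, "ty": 0, "tz": 0, "rx": 0, "ry": 0, "rz": 0},
    {"fingers": 0.039, "tx": 0, "ty": 0, "tz": 0, "rx": 0, "ry": 0, "rz": 0},
    {"fingers": 0.03, "tx": 0, "ty": 0, "tz": 0, "rx": 0, "ry": 0, "rz": 0},
    {"fingers": 0.025, "tx": 0, "ty": 0, "tz": 0, "rx": 0, "ry": 0, "rz": 0},
    {"fingers": 0.025, "tx": 0, "ty": 0, "tz": 0, "rx": 0, "ry": 0, "rz": 0}
  ]
}}

```text
clock: 11.2
position: [598.0, 382.5, 288.9]
ee_rot: [-3.141, 0.0, 0.958]
force: [-0.6, 0.4, -0.6]
finger_gap: 38.7
```

```bash
python3 -c "
from h import *
plan(675,-60.5,336,1.36)"
```

```text
t 11.2 grasp [597.9 382.5 125.4] yaw 0.958 gap 38.7 F [-0.6  0.4 -0.6] | shift mm [-317.9  317.9 -210.6] rot [-1.000e-02  1.000e-02 -2.306e+01]
```

Gripped at 38.7 mm. Lift 210, then check.

{"api": "send_rows", "payload": {
  "motion": [
    {"fingers": 0.025, "tx": 0, "ty": 0, "tz": -0.005, "rx": 0, "ry": 0, "rz": 0},
    {"fingers": 0.025, "tx": 0, "ty": 0, "tz": -0.02, "rx": 0, "ry": 0, "rz": 0},
    {"fingers": 0.025, "tx": 0, "ty": 0, "tz": -0.045, "rx": 0, "ry": 0, "rz": 0},
    {"fingers": 0.025, "tx": 0, "ty": 0, "tz": -0.075, "rx": 0, "ry": 0, "rz": 0},
    {"fingers": 0.025, "tx": 0, "ty": 0, "tz": -0.105, "rx": 0, "ry": 0, "rz": 0},
    {"fingers": 0.025, "tx": 0, "ty": 0, "tz": -0.135, "rx": 0, "ry": 0, "rz": 0},
    {"fingers": 0.025, "tx": 0, "ty": 0, "tz": -0.165, "rx": 0, "ry": 0, "rz": 0},
    {"fingers": 0.025, "tx": 0, "ty": 0, "tz": -0.19, "rx": 0, "ry": 0, "rz": 0},
    {"fingers": 0.025, "tx": 0, "ty": 0, "tz": -0.205, "rx": 0, "ry": 0, "rz": 0},
    {"fingers": 0.025, "tx": 0, "ty": 0, "tz": -0.21, "rx": 0, "ry": 0, "rz": 0},
    {"fingers": 0.025, "tx": 0, "ty": 0, "tz": -0.21, "rx": 0, "ry": 0, "rz": 0}
  ]
}}

```text
clock: 12.3
position: [598.0, 382.4, 499.7]
ee_rot: [3.141, -0.001, 0.957]
force: [-0.7, -0.9, -2.0]
finger_gap: 37.9
```

{"api": "send_rows", "payload": {
  "motion": [
    {"fingers": 0.025, "tx": -0.008, "ty": 0.008, "tz": 0, "rx": 0, "ry": 0, "rz": -1},
    {"fingers": 0.025, "tx": -0.025, "ty": 0.025, "tz": 0, "rx": 0, "ry": 0, "rz": -2},
    {"fingers": 0.025, "tx": -0.045, "ty": 0.045, "tz": 0, "rx": 0, "ry": 0, "rz": -4},
    {"fingers": 0.025, "tx": -0.068, "ty": 0.068, "tz": 0, "rx": 0, "ry": 0, "rz": -6},
    {"fingers": 0.025, "tx": -0.09, "ty": 0.09, "tz": 0, "rx": 0, "ry": 0, "rz": -8},
    {"fingers": 0.025, "tx": -0.112, "ty": 0.112, "tz": 0, "rx": 0, "ry": 0, "rz": -10},
    {"fingers": 0.025, "tx": -0.134, "ty": 0.134, "tz": 0, "rx": 0, "ry": 0, "rz": -12},
    {"fingers": 0.025, "tx": -0.156, "ty": 0.156, "tz": 0, "rx": 0, "ry": 0, "rz": -14},
    {"fingers": 0.025, "tx": -0.178, "ty": 0.178, "tz": 0, "rx": 0, "ry": 0, "rz": -16},
    {"fingers": 0.025, "tx": -0.2, "ty": 0.2, "tz": 0, "rx": 0, "ry": 0, "rz": -18},
    {"fingers": 0.025, "tx": -0.222, "ty": 0.222, "tz": 0, "rx": 0, "ry": 0, "rz": -20},
    {"fingers": 0.025, "tx": -0.244, "ty": 0.244, "tz": 0, "rx": 0, "ry": 0, "rz": -21}
  ]
}}

```text
clock: 13.5
position: [657.0, 41.2, 496.5]
ee_rot: [-3.138, 0.001, 1.325]
force: [0.9, -0.9, -1.4]
finger_gap: 38.4
```

```bash
python3 -c "
from h import *
plan(675,-60.5,336,1.36)"
```

```text
t 13.5 grasp [656.3  41.2 333. ] yaw 1.325 gap 38.4 F [ 0.9 -0.9 -1.4] | shift mm [-94.3  42.2  -3.1] rot [-0.22  0.04 -1.99]
```

{"api": "send_rows", "payload": {
  "motion": [
    {"fingers": 0.025, "tx": -0.022, "ty": 0.01, "tz": 0, "rx": 0, "ry": 0, "rz": -1},
    {"fingers": 0.025, "tx": -0.044, "ty": 0.02, "tz": 0, "rx": 0, "ry": 0, "rz": -2},
    {"fingers": 0.025, "tx": -0.066, "ty": 0.03, "tz": 0, "rx": 0, "ry": 0, "rz": -2},
    {"fingers": 0.025, "tx": -0.082, "ty": 0.037, "tz": 0, "rx": 0, "ry": 0, "rz": -2},
    {"fingers": 0.025, "tx": -0.091, "ty": 0.041, "tz": 0, "rx": 0, "ry": 0, "rz": -2},
    {"fingers": 0.025, "tx": -0.0945, "ty": 0.042, "tz": 0, "rx": 0, "ry": 0, "rz": -2},
    {"fingers": 0.025, "tx": -0.0945, "ty": 0.042, "tz": 0.02, "rx": 0, "ry": 0, "rz": -2},
    {"fingers": 0.025, "tx": -0.0945, "ty": 0.042, "tz": 0.05, "rx": 0, "ry": 0, "rz": -2},
    {"fingers": 0.025, "tx": -0.0945, "ty": 0.042, "tz": 0.08, "rx": 0, "ry": 0, "rz": -2},
    {"fingers": 0.025, "tx": -0.0945, "ty": 0.042, "tz": 0.1, "rx": 0, "ry": 0, "rz": -2},
    {"fingers": 0.025, "tx": -0.0945, "ty": 0.042, "tz": 0.1, "rx": 0, "ry": 0, "rz": -2},
    {"fingers": 0.025, "tx": -0.0945, "ty": 0.042, "tz": 0.1, "rx": 0, "ry": 0, "rz": -2}
  ]
}}

```text
clock: 14.7
position: [674.7, -58.6, 399.3]
ee_rot: [-3.141, -0.0, 1.36]
force: [0.8, -0.4, -0.8]
finger_gap: 38.4
```

```bash
python3 - <<'E'
from h import *
plan(675,-60.5,134)
s=cam("scene");t=cam("top")
F=(675,-60.5);z=100
its=[(*F,8,38),(*F,z+8,30),(*F,z+60,19.5),(*F,z+150,19.5)]
a=overlay(s,crop(s["pixels"],270,80,100,140,4),its,270,80,4)
b=overlay(t,crop(t["pixels"],290,130,95,140,4),its,290,130,4)
cv2.imwrite("pics/b4.png",np.hstack([a,b]))
E
```

```text
t 14.7 grasp [674.7 -58.6 235.8] yaw 1.360 gap 38.4 F [ 0.8 -0.4 -0.8] | shift mm [ -1.8   0.7 101.8] rot [-0.03 -0.01  0.  ]
```

View pics/b4.png

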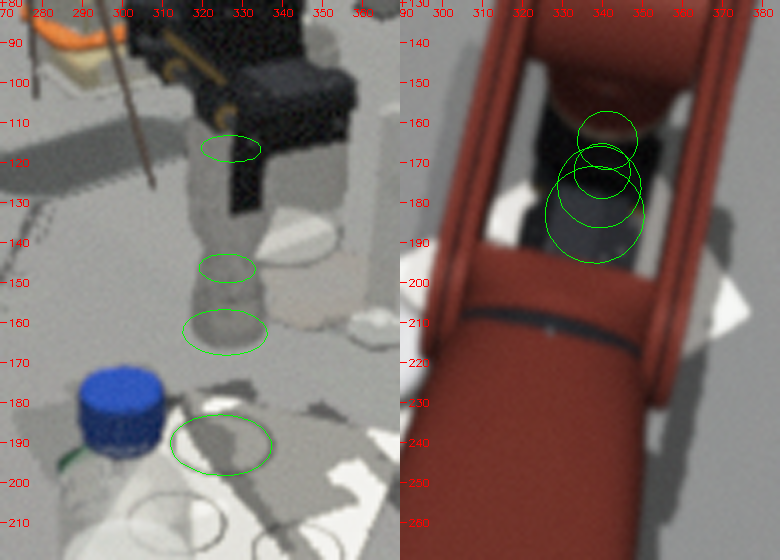

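{"api": "send_rows", "payload": {
  "motion": [
    {"fingers": 0.025, "tx": -0.002, "ty": 0.0005, "tz": 0.01, "rx": 0, "ry": 0, "rz": 0},
    {"fingers": 0.025, "tx": -0.002, "ty": 0.0005, "tz": 0.03, "rx": 0, "ry": 0, "rz": 0},
    {"fingers": 0.025, "tx": -0.002, "ty": 0.0005, "tz": 0.055, "rx": 0, "ry": 0, "rz": 0},
    {"fingers": 0.025, "tx": -0.002, "ty": 0.0005, "tz": 0.075, "rx": 0, "ry": 0, "rz": 0},
    {"fingers": 0.025, "tx": -0.002, "ty": 0.0005, "tz": 0.09, "rx": 0, "ry": 0, "rz": 0},
    {"fingers": 0.025, "tx": -0.002, "ty": 0.0005, "tz": 0.097, "rx": 0, "ry": 0, "rz": 0},
    {"fingers": 0.025, "tx": -0.002, "ty": 0.0005, "tz": 0.098, "rx": 0, "ry": 0, "rz": 0},
    {"fingers": 0.025, "tx": -0.002, "ty": 0.0005, "tz": 0.099, "rx": 0, "ry": 0, "rz": 0},
    {"fingers": 0.025, "tx": -0.002, "ty": 0.0005, "tz": 0.1, "rx": 0, "ry": 0, "rz": 0},
    {"fingers": 0.025, "tx": -0.002, "ty": 0.0005, "tz": 0.1, "rx": 0, "ry": 0, "rz": 0}
  ]
}}

```text
clock: 15.8
position: [675.1, -61.5, 300.1]
ee_rot: [3.14, -0.0, 1.359]
force: [0.1, -0.2, -1.4]
finger_gap: 38.1
```

{"api": "send_rows", "payload": {
  "motion": [
    {"fingers": 0.025, "tx": 0, "ty": 0, "tz": 0.0005, "rx": 0, "ry": 0, "rz": 0},
    {"fingers": 0.025, "tx": 0, "ty": 0, "tz": 0.001, "rx": 0, "ry": 0, "rz": 0},
    {"fingers": 0.025, "tx": 0, "ty": 0, "tz": 0.0015, "rx": 0, "ry": 0, "rz": 0},
    {"fingers": 0.025, "tx": 0, "ty": 0, "tz": 0.0015, "rx": 0, "ry": 0, "rz": 0}
  ]
}}

```text
clock: 16.2
position: [674.7, -61.4, 297.4]
ee_rot: [-3.141, 0.0, 1.359]
force: [0.7, -0.1, -1.1]
finger_gap: 38.7
```

{"api": "send_rows", "payload": {
  "motion": [
    {"fingers": 0.025, "tx": 0, "ty": 0, "tz": 0.0004, "rx": 0, "ry": 0, "rz": 0},
    {"fingers": 0.025, "tx": 0, "ty": 0, "tz": 0.0008, "rx": 0, "ry": 0, "rz": 0},
    {"fingers": 0.025, "tx": 0, "ty": 0, "tz": 0.0008, "rx": 0, "ry": 0, "rz": 0},
    {"fingers": 0.025, "tx": 0, "ty": 0, "tz": 0.0008, "rx": 0, "ry": 0, "rz": 0}
  ]
}}

```text
clock: 16.6
position: [674.8, -61.5, 296.9]
ee_rot: [3.141, -0.0, 1.359]
force: [-0.4, 0.7, 0.2]
finger_gap: 38.7
```

Touching. Release slowly and rise straight up above the flask rim and the bottle.

{"api": "send_rows", "payload": {
  "motion": [
    {"fingers": 0.025, "tx": 0, "ty": 0, "tz": 0.0003, "rx": 0, "ry": 0, "rz": 0},
    {"fingers": 0.04, "tx": 0, "ty": 0, "tz": 0.0003, "rx": 0, "ry": 0, "rz": 0},
    {"fingers": 0.042, "tx": 0, "ty": 0, "tz": 0.0003, "rx": 0, "ry": 0, "rz": 0},
    {"fingers": 0.05, "tx": 0, "ty": 0, "tz": 0.0003, "rx": 0, "ry": 0, "rz": 0},
    {"fingers": 0.07, "tx": 0, "ty": 0, "tz": 0.0003, "rx": 0, "ry": 0, "rz": 0},
    {"fingers": 0.087, "tx": 0, "ty": 0, "tz": 0.0003, "rx": 0, "ry": 0, "rz": 0},
    {"fingers": 0.087, "tx": 0, "ty": 0, "tz": 0.0003, "rx": 0, "ry": 0, "rz": 0},
    {"fingers": 0.087, "tx": 0, "ty": 0, "tz": 0.0003, "rx": 0, "ry": 0, "rz": 0}
  ]
}}

```text
clock: 17.4
position: [674.8, -61.5, 296.4]
ee_rot: [3.142, 0.0, 1.359]
force: [0.6, -0.7, -0.4]
finger_gap: 74.0
```

{"api": "send_rows", "payload": {
  "motion": [
    {"fingers": 0.087, "tx": 0, "ty": 0, "tz": -0.01, "rx": 0, "ry": 0, "rz": 0},
    {"fingers": 0.087, "tx": 0, "ty": 0, "tz": -0.03, "rx": 0, "ry": 0, "rz": 0},
    {"fingers": 0.087, "tx": 0, "ty": 0, "tz": -0.06, "rx": 0, "ry": 0, "rz": 0},
    {"fingers": 0.087, "tx": 0, "ty": 0, "tz": -0.1, "rx": 0, "ry": 0, "rz": 0},
    {"fingers": 0.087, "tx": 0, "ty": 0, "tz": -0.14, "rx": 0, "ry": 0, "rz": 0},
    {"fingers": 0.087, "tx": 0, "ty": 0, "tz": -0.16, "rx": 0, "ry": 0, "rz": 0},
    {"fingers": 0.087, "tx": 0, "ty": 0, "tz": -0.16, "rx": 0, "ry": 0, "rz": 0},
    {"fingers": 0.087, "tx": 0, "ty": 0, "tz": -0.16, "rx": 0, "ry": 0, "rz": 0}
  ]
}}

```text
clock: 18.2
position: [674.7, -61.5, 456.9]
ee_rot: [3.141, 0.0, 1.359]
force: [-0.3, 0.7, 0.0]
finger_gap: 87.2
```

```bash
python3 -c "
from h import *
plan(453,328.5,293,2.148);plan(453,328.5,293,-.994);plan(453,328.5,293,1.36)"
```

```text
t 18.2 grasp [674.8 -61.5 293.4] yaw 1.359 gap 87.2 F [-0.3  0.7  0. ] | shift mm [ 3.346e+02 -2.987e+02  1.000e-01] rot [ 5.000e-02  2.000e-02 -4.521e+01]
t 18.2 grasp [674.8 -61.5 293.4] yaw 1.359 gap 87.2 F [-0.3  0.7  0. ] | shift mm [ 3.346e+02 -2.987e+02  1.000e-01] rot [ 3.0000e-02 -6.0000e-02  1.3481e+02]
t 18.2 grasp [674.8 -61.5 293.4] yaw 1.359 gap 87.2 F [-0.3  0.7  0. ] | shift mm [ 3.346e+02 -2.987e+02  1.000e-01] rot [ 0.05  0.   -0.07]
```

{"api": "send_rows", "payload": {
  "motion": [
    {"fingers": 0.087, "tx": 0.02, "ty": -0.018, "tz": 0, "rx": 0, "ry": 0, "rz": -3},
    {"fingers": 0.087, "tx": 0.05, "ty": -0.045, "tz": 0, "rx": 0, "ry": 0, "rz": -7},
    {"fingers": 0.087, "tx": 0.08, "ty": -0.071, "tz": 0, "rx": 0, "ry": 0, "rz": -11},
    {"fingers": 0.087, "tx": 0.112, "ty": -0.1, "tz": 0, "rx": 0, "ry": 0, "rz": -15},
    {"fingers": 0.087, "tx": 0.145, "ty": -0.129, "tz": 0, "rx": 0, "ry": 0, "rz": -19},
    {"fingers": 0.087, "tx": 0.178, "ty": -0.159, "tz": 0, "rx": 0, "ry": 0, "rz": -23},
    {"fingers": 0.087, "tx": 0.21, "ty": -0.187, "tz": 0, "rx": 0, "ry": 0, "rz": -28},
    {"fingers": 0.087, "tx": 0.245, "ty": -0.219, "tz": 0, "rx": 0, "ry": 0, "rz": -33},
    {"fingers": 0.087, "tx": 0.275, "ty": -0.246, "tz": 0, "rx": 0, "ry": 0, "rz": -38},
    {"fingers": 0.087, "tx": 0.305, "ty": -0.272, "tz": 0, "rx": 0, "ry": 0, "rz": -42},
    {"fingers": 0.087, "tx": 0.325, "ty": -0.29, "tz": 0, "rx": 0, "ry": 0, "rz": -45.2},
    {"fingers": 0.087, "tx": 0.3346, "ty": -0.2987, "tz": 0, "rx": 0, "ry": 0, "rz": -45.2}
  ]
}}

```text
clock: 19.4
position: [451.4, 330.1, 454.2]
ee_rot: [-3.138, -0.001, 2.151]
force: [-0.0, -0.6, 0.0]
finger_gap: 86.8
```

{"api": "send_rows", "payload": {
  "motion": [
    {"fingers": 0.087, "tx": 0, "ty": 0, "tz": 0.03, "rx": 0, "ry": 0, "rz": 0},
    {"fingers": 0.087, "tx": 0, "ty": 0, "tz": 0.07, "rx": 0, "ry": 0, "rz": 0},
    {"fingers": 0.087, "tx": 0, "ty": 0, "tz": 0.11, "rx": 0, "ry": 0, "rz": 0},
    {"fingers": 0.087, "tx": 0, "ty": 0, "tz": 0.13, "rx": 0, "ry": 0, "rz": 0},
    {"fingers": 0.087, "tx": 0, "ty": 0, "tz": 0.13, "rx": 0, "ry": 0, "rz": 0},
    {"fingers": 0.087, "tx": 0, "ty": 0, "tz": 0.13, "rx": 0, "ry": 0, "rz": 0}
  ]
}}

```text
clock: 20.0
position: [453.4, 327.9, 326.0]
ee_rot: [-3.14, 0.0, 2.146]
force: [0.4, 0.1, -0.2]
finger_gap: 87.1
```

```bash
python3 - <<'E'
from h import *
plan(453,328.5,52,2.148)
s=cam("scene");t=cam("top")
F=(675,-61);A=(453,328.5);C=(566,107)
its=[(*F,8,38),(*F,8,30),(*A,0,26),(*A,52,20.5),(*A,85,14),(*C,8,46)]
a=overlay(s,crop(s["pixels"],280,110,90,140,4),its,280,110,4)
b=overlay(s,crop(s["pixels"],210,220,60,100,4),its,210,220,4);b=np.vstack([b,np.zeros((160,240,3),np.uint8)])
cc=overlay(t,crop(t["pixels"],325,150,45,140,4),its,325,150,4)
cv2.imwrite("pics/b5.png",np.hstack([a,b,cc]))
E
```

```text
t 20.0 grasp [453.2 327.8 162.5] yaw 2.146 gap 87.1 F [ 0.4  0.1 -0.2] | shift mm [  0.7   0.2 110.5] rot [-0.09  0.   -0.1 ]
```

View pics/b5.png

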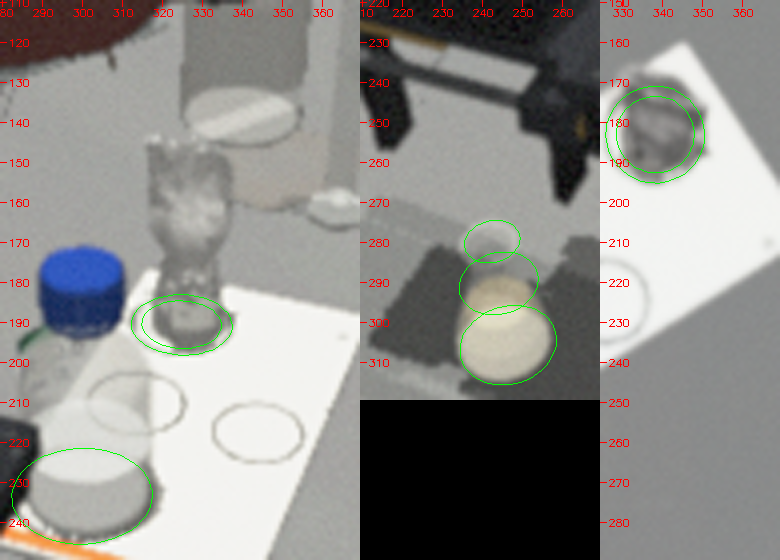

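{"api": "send_rows", "payload": {
  "motion": [
    {"fingers": 0.087, "tx": 0.0007, "ty": 0, "tz": 0.02, "rx": 0, "ry": 0, "rz": 0},
    {"fingers": 0.087, "tx": 0.0007, "ty": 0, "tz": 0.05, "rx": 0, "ry": 0, "rz": 0},
    {"fingers": 0.087, "tx": 0.0007, "ty": 0, "tz": 0.08, "rx": 0, "ry": 0, "rz": 0},
    {"fingers": 0.087, "tx": 0.0007, "ty": 0, "tz": 0.1, "rx": 0, "ry": 0, "rz": 0},
    {"fingers": 0.087, "tx": 0.0007, "ty": 0, "tz": 0.1105, "rx": 0, "ry": 0, "rz": 0},
    {"fingers": 0.087, "tx": 0.0007, "ty": 0, "tz": 0.1105, "rx": 0, "ry": 0, "rz": 0},
    {"fingers": 0.087, "tx": 0.0007, "ty": 0, "tz": 0.1105, "rx": 0, "ry": 0, "rz": 0}
  ]
}}

```text
clock: 20.8
position: [453.6, 329.5, 217.6]
ee_rot: [3.139, 0.0, 2.148]
force: [-1.0, -0.5, -0.0]
finger_gap: 86.8
```

{"api": "send_rows", "payload": {
  "motion": [
    {"fingers": 0.06, "tx": 0, "ty": 0, "tz": 0, "rx": 0, "ry": 0, "rz": 0},
    {"fingers": 0.055, "tx": 0, "ty": 0, "tz": 0, "rx": 0, "ry": 0, "rz": 0},
    {"fingers": 0.05, "tx": 0, "ty": 0, "tz": 0, "rx": 0, "ry": 0, "rz": 0},
    {"fingers": 0.046, "tx": 0, "ty": 0, "tz": 0, "rx": 0, "ry": 0, "rz": 0},
    {"fingers": 0.043, "tx": 0, "ty": 0, "tz": 0, "rx": 0, "ry": 0, "rz": 0},
    {"fingers": 0.04, "tx": 0, "ty": 0, "tz": 0, "rx": 0, "ry": 0, "rz": 0},
    {"fingers": 0.03, "tx": 0, "ty": 0, "tz": 0, "rx": 0, "ry": 0, "rz": 0},
    {"fingers": 0.025, "tx": 0, "ty": 0, "tz": 0, "rx": 0, "ry": 0, "rz": 0},
    {"fingers": 0.025, "tx": 0, "ty": 0, "tz": 0, "rx": 0, "ry": 0, "rz": 0}
  ]
}}

```text
clock: 21.7
position: [452.8, 329.0, 215.9]
ee_rot: [-3.142, 0.0, 2.148]
force: [-0.2, -0.3, 1.0]
finger_gap: 41.0
```

{"api": "send_rows", "payload": {
  "motion": [
    {"fingers": 0.025, "tx": 0, "ty": 0, "tz": -0.003, "rx": 0, "ry": 0, "rz": 0},
    {"fingers": 0.025, "tx": 0, "ty": 0, "tz": -0.012, "rx": 0, "ry": 0, "rz": 0},
    {"fingers": 0.025, "tx": 0, "ty": 0, "tz": -0.03, "rx": 0, "ry": 0, "rz": 0},
    {"fingers": 0.025, "tx": 0, "ty": 0, "tz": -0.055, "rx": 0, "ry": 0, "rz": 0},
    {"fingers": 0.025, "tx": 0, "ty": 0, "tz": -0.085, "rx": 0, "ry": 0, "rz": 0},
    {"fingers": 0.025, "tx": 0, "ty": 0, "tz": -0.115, "rx": 0, "ry": 0, "rz": 0},
    {"fingers": 0.025, "tx": 0, "ty": 0, "tz": -0.145, "rx": 0, "ry": 0, "rz": 0},
    {"fingers": 0.025, "tx": 0, "ty": 0, "tz": -0.175, "rx": 0, "ry": 0, "rz": 0},
    {"fingers": 0.025, "tx": 0, "ty": 0, "tz": -0.2, "rx": 0, "ry": 0, "rz": 0},
    {"fingers": 0.025, "tx": 0, "ty": 0, "tz": -0.21, "rx": 0, "ry": 0, "rz": 0},
    {"fingers": 0.025, "tx": 0, "ty": 0, "tz": -0.21, "rx": 0, "ry": 0, "rz": 0}
  ]
}}

```text
clock: 22.8
position: [453.0, 329.2, 428.0]
ee_rot: [3.138, 0.0, 2.148]
force: [0.4, 0.0, -0.8]
finger_gap: 40.7
```

```bash
python3 -c "
from h import *
plan(620.6,23,262,2.148)"
```

```text
t 22.8 grasp [453.5 329.5 264.5] yaw 2.148 gap 40.7 F [ 0.4  0.  -0.8] | shift mm [-348.   -26.6    2.5] rot [ 0.21  0.02 -0.01]
```

{"api": "send_rows", "payload": {
  "motion": [
    {"fingers": 0.025, "tx": -0.008, "ty": -0.001, "tz": 0, "rx": 0, "ry": 0, "rz": 0},
    {"fingers": 0.025, "tx": -0.025, "ty": -0.002, "tz": 0, "rx": 0, "ry": 0, "rz": 0},
    {"fingers": 0.025, "tx": -0.05, "ty": -0.004, "tz": 0, "rx": 0, "ry": 0, "rz": 0},
    {"fingers": 0.025, "tx": -0.08, "ty": -0.006, "tz": 0, "rx": 0, "ry": 0, "rz": 0},
    {"fingers": 0.025, "tx": -0.11, "ty": -0.008, "tz": 0, "rx": 0, "ry": 0, "rz": 0},
    {"fingers": 0.025, "tx": -0.14, "ty": -0.011, "tz": 0, "rx": 0, "ry": 0, "rz": 0},
    {"fingers": 0.025, "tx": -0.17, "ty": -0.013, "tz": 0, "rx": 0, "ry": 0, "rz": 0},
    {"fingers": 0.025, "tx": -0.2, "ty": -0.015, "tz": 0, "rx": 0, "ry": 0, "rz": 0},
    {"fingers": 0.025, "tx": -0.23, "ty": -0.018, "tz": 0, "rx": 0, "ry": 0, "rz": 0},
    {"fingers": 0.025, "tx": -0.26, "ty": -0.02, "tz": 0, "rx": 0, "ry": 0, "rz": 0},
    {"fingers": 0.025, "tx": -0.29, "ty": -0.022, "tz": 0, "rx": 0, "ry": 0, "rz": 0},
    {"fingers": 0.025, "tx": -0.315, "ty": -0.024, "tz": 0, "rx": 0, "ry": 0, "rz": 0}
  ]
}}

```text
clock: 24.0
position: [604.6, 49.8, 423.2]
ee_rot: [-3.138, -0.002, 2.147]
force: [0.8, 0.0, -0.6]
finger_gap: 40.7
```

{"api": "send_rows", "payload": {
  "motion": [
    {"fingers": 0.025, "tx": -0.02, "ty": -0.002, "tz": 0, "rx": 0, "ry": 0, "rz": 0},
    {"fingers": 0.025, "tx": -0.029, "ty": -0.002, "tz": 0, "rx": 0, "ry": 0, "rz": 0},
    {"fingers": 0.025, "tx": -0.033, "ty": -0.002, "tz": 0, "rx": 0, "ry": 0, "rz": 0},
    {"fingers": 0.025, "tx": -0.033, "ty": -0.002, "tz": 0, "rx": 0, "ry": 0, "rz": 0},
    {"fingers": 0.025, "tx": -0.033, "ty": -0.002, "tz": 0, "rx": 0, "ry": 0, "rz": 0},
    {"fingers": 0.025, "tx": -0.033, "ty": -0.002, "tz": 0, "rx": 0, "ry": 0, "rz": 0}
  ]
}}

```text
clock: 24.6
position: [620.5, 24.2, 426.1]
ee_rot: [3.141, -0.0, 2.149]
force: [-0.2, -0.2, -0.1]
finger_gap: 40.7
```

```bash
python3 - <<'E'
from h import *
plan(620.6,23,60.5,2.148)
E
```

```text
t 24.6 grasp [620.5  24.2 262.6] yaw 2.149 gap 40.7 F [-0.2 -0.2 -0.1] | shift mm [ -1.   -0.6 202.1] rot [ 0.01 -0.01  0.06]
```

{"api": "send_rows", "payload": {
  "motion": [
    {"fingers": 0.025, "tx": -0.001, "ty": -0.0005, "tz": 0.01, "rx": 0, "ry": 0, "rz": 0},
    {"fingers": 0.025, "tx": -0.001, "ty": -0.0005, "tz": 0.03, "rx": 0, "ry": 0, "rz": 0},
    {"fingers": 0.025, "tx": -0.001, "ty": -0.0005, "tz": 0.055, "rx": 0, "ry": 0, "rz": 0},
    {"fingers": 0.025, "tx": -0.001, "ty": -0.0005, "tz": 0.08, "rx": 0, "ry": 0, "rz": 0},
    {"fingers": 0.025, "tx": -0.001, "ty": -0.0005, "tz": 0.105, "rx": 0, "ry": 0, "rz": 0},
    {"fingers": 0.025, "tx": -0.001, "ty": -0.0005, "tz": 0.13, "rx": 0, "ry": 0, "rz": 0},
    {"fingers": 0.025, "tx": -0.001, "ty": -0.0005, "tz": 0.155, "rx": 0, "ry": 0, "rz": 0},
    {"fingers": 0.025, "tx": -0.001, "ty": -0.0005, "tz": 0.175, "rx": 0, "ry": 0, "rz": 0},
    {"fingers": 0.025, "tx": -0.001, "ty": -0.0005, "tz": 0.188, "rx": 0, "ry": 0, "rz": 0},
    {"fingers": 0.025, "tx": -0.001, "ty": -0.0005, "tz": 0.195, "rx": 0, "ry": 0, "rz": 0},
    {"fingers": 0.025, "tx": -0.001, "ty": -0.0005, "tz": 0.198, "rx": 0, "ry": 0, "rz": 0},
    {"fingers": 0.025, "tx": -0.001, "ty": -0.0005, "tz": 0.199, "rx": 0, "ry": 0, "rz": 0}
  ]
}}

```text
clock: 25.8
position: [621.2, 22.2, 227.4]
ee_rot: [3.141, 0.001, 2.148]
force: [-0.3, -0.2, -0.5]
finger_gap: 40.8
```

{"api": "send_rows", "payload": {
  "motion": [
    {"fingers": 0.025, "tx": 0, "ty": 0, "tz": 0.001, "rx": 0, "ry": 0, "rz": 0},
    {"fingers": 0.025, "tx": 0, "ty": 0, "tz": 0.002, "rx": 0, "ry": 0, "rz": 0},
    {"fingers": 0.025, "tx": 0, "ty": 0, "tz": 0.0025, "rx": 0, "ry": 0, "rz": 0},
    {"fingers": 0.025, "tx": 0, "ty": 0, "tz": 0.0025, "rx": 0, "ry": 0, "rz": 0},
    {"fingers": 0.025, "tx": 0, "ty": 0, "tz": 0.0025, "rx": 0, "ry": 0, "rz": 0}
  ]
}}

```text
clock: 26.3
position: [621.0, 22.1, 224.6]
ee_rot: [3.141, 0.0, 2.148]
force: [0.1, -0.4, -0.5]
finger_gap: 40.8
```

```bash
python3 - <<'E'
from h import *
plan(620.6,23,60.4,2.148)
s=cam("scene")
A=(620.6,23.3);its=[(*A,8,34),(*A,8,26),(*A,93,14)]
cv2.imwrite("pics/b6.png",overlay(s,crop(s["pixels"],270,120,100,130,4),its,270,120,4))
E
```

```text
t 26.3 grasp [621.   22.1  61.1] yaw 2.148 gap 40.8 F [ 0.1 -0.4 -0.5] | shift mm [1.  0.2 0.7] rot [ 0.01  0.01 -0.01]
```

View pics/b6.png

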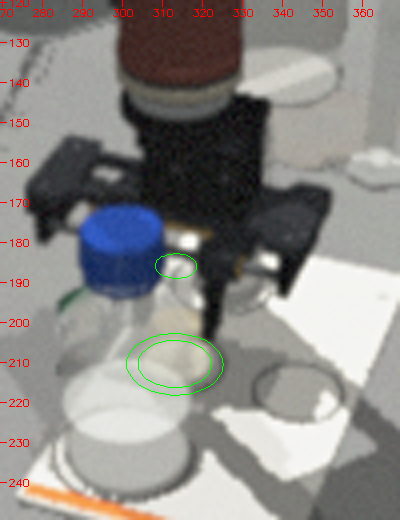

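{"api": "send_rows", "payload": {
  "motion": [
    {"fingers": 0.025, "tx": 0.0008, "ty": 0, "tz": 0.0, "rx": 0, "ry": 0, "rz": 0},
    {"fingers": 0.025, "tx": 0.0008, "ty": 0, "tz": 0.0005, "rx": 0, "ry": 0, "rz": 0},
    {"fingers": 0.025, "tx": 0.0008, "ty": 0, "tz": 0.001, "rx": 0, "ry": 0, "rz": 0},
    {"fingers": 0.025, "tx": 0.0008, "ty": 0, "tz": 0.001, "rx": 0, "ry": 0, "rz": 0},
    {"fingers": 0.025, "tx": 0.0008, "ty": 0, "tz": 0.001, "rx": 0, "ry": 0, "rz": 0}
  ]
}}

```text
clock: 26.85
position: [620.5, 22.8, 223.9]
ee_rot: [3.141, -0.0, 2.148]
force: [-2.5, 1.1, 5.1]
finger_gap: 40.8
```

Contact. Release gently (fingers open only as far as needed first), then rise.

{"api": "send_rows", "payload": {
  "motion": [
    {"fingers": 0.041, "tx": 0.0008, "ty": 0, "tz": 0, "rx": 0, "ry": 0, "rz": 0},
    {"fingers": 0.044, "tx": 0, "ty": 0, "tz": 0, "rx": 0, "ry": 0, "rz": 0},
    {"fingers": 0.05, "tx": 0, "ty": 0, "tz": 0, "rx": 0, "ry": 0, "rz": 0},
    {"fingers": 0.07, "tx": 0, "ty": 0, "tz": 0, "rx": 0, "ry": 0, "rz": 0},
    {"fingers": 0.087, "tx": 0, "ty": 0, "tz": 0, "rx": 0, "ry": 0, "rz": 0},
    {"fingers": 0.087, "tx": 0, "ty": 0, "tz": 0, "rx": 0, "ry": 0, "rz": 0},
    {"fingers": 0.087, "tx": 0, "ty": 0, "tz": 0, "rx": 0, "ry": 0, "rz": 0}
  ]
}}

```text
clock: 27.55
position: [620.4, 22.8, 223.3]
ee_rot: [-3.141, -0.0, 2.148]
force: [-1.4, 0.2, 0.1]
finger_gap: 74.3
```

{"api": "send_rows", "payload": {
  "motion": [
    {"fingers": 0.087, "tx": 0, "ty": 0, "tz": -0.01, "rx": 0, "ry": 0, "rz": 0},
    {"fingers": 0.087, "tx": 0, "ty": 0, "tz": -0.03, "rx": 0, "ry": 0, "rz": 0},
    {"fingers": 0.087, "tx": 0, "ty": 0, "tz": -0.06, "rx": 0, "ry": 0, "rz": 0},
    {"fingers": 0.087, "tx": 0, "ty": 0, "tz": -0.1, "rx": 0, "ry": 0, "rz": 0},
    {"fingers": 0.087, "tx": 0, "ty": 0, "tz": -0.14, "rx": 0, "ry": 0, "rz": 0},
    {"fingers": 0.087, "tx": 0, "ty": 0, "tz": -0.18, "rx": 0, "ry": 0, "rz": 0},
    {"fingers": 0.087, "tx": 0, "ty": 0, "tz": -0.22, "rx": 0, "ry": 0, "rz": 0},
    {"fingers": 0.087, "tx": 0, "ty": 0, "tz": -0.24, "rx": 0, "ry": 0, "rz": 0},
    {"fingers": 0.087, "tx": 0, "ty": 0, "tz": -0.24, "rx": 0, "ry": 0, "rz": 0}
  ]
}}

```text
clock: 28.45
position: [620.9, 22.8, 469.3]
ee_rot: [3.135, 0.006, 2.148]
force: [-0.1, -0.2, 0.2]
finger_gap: 87.2
```

```bash
python3 -c "
from h import *
plan(576,-343,200,.577)"
```

```text
t 28.4 grasp [622.4  22.6 305.8] yaw 2.148 gap 87.2 F [-0.1 -0.2  0.2] | shift mm [-281.4 -238.   105.7] rot [ 5.7e-01 -7.0e-02  9.0e+01]
```

{"api": "send_rows", "payload": {
  "motion": [
    {"fingers": 0.087, "tx": -0.015, "ty": -0.013, "tz": 0, "rx": 0, "ry": 0, "rz": 4},
    {"fingers": 0.087, "tx": -0.036, "ty": -0.031, "tz": 0, "rx": 0, "ry": 0, "rz": 11},
    {"fingers": 0.087, "tx": -0.06, "ty": -0.051, "tz": 0, "rx": 0, "ry": 0, "rz": 18},
    {"fingers": 0.087, "tx": -0.084, "ty": -0.071, "tz": 0, "rx": 0, "ry": 0, "rz": 25},
    {"fingers": 0.087, "tx": -0.108, "ty": -0.091, "tz": 0, "rx": 0, "ry": 0, "rz": 32},
    {"fingers": 0.087, "tx": -0.132, "ty": -0.112, "tz": 0, "rx": 0, "ry": 0, "rz": 40},
    {"fingers": 0.087, "tx": -0.156, "ty": -0.132, "tz": 0, "rx": 0, "ry": 0, "rz": 48},
    {"fingers": 0.087, "tx": -0.18, "ty": -0.152, "tz": 0, "rx": 0, "ry": 0, "rz": 56},
    {"fingers": 0.087, "tx": -0.204, "ty": -0.173, "tz": 0, "rx": 0, "ry": 0, "rz": 64},
    {"fingers": 0.087, "tx": -0.228, "ty": -0.193, "tz": 0, "rx": 0, "ry": 0, "rz": 72},
    {"fingers": 0.087, "tx": -0.252, "ty": -0.213, "tz": 0.02, "rx": 0, "ry": 0, "rz": 80},
    {"fingers": 0.087, "tx": -0.27, "ty": -0.228, "tz": 0.04, "rx": 0, "ry": 0, "rz": 87}
  ]
}}

```text
clock: 29.65
position: [576.0, -329.7, 422.3]
ee_rot: [3.141, 0.0, 0.623]
force: [0.4, 0.5, -0.5]
finger_gap: 87.0
```

{"api": "send_rows", "payload": {
  "motion": [
    {"fingers": 0.087, "tx": 0, "ty": 0, "tz": 0.03, "rx": 0, "ry": 0, "rz": 3},
    {"fingers": 0.087, "tx": 0, "ty": 0, "tz": 0.05, "rx": 0, "ry": 0, "rz": 3},
    {"fingers": 0.087, "tx": 0, "ty": 0, "tz": 0.05, "rx": 0, "ry": 0, "rz": 3},
    {"fingers": 0.087, "tx": 0, "ty": 0, "tz": 0.05, "rx": 0, "ry": 0, "rz": 3}
  ]
}}

```text
clock: 30.05
position: [576.5, -327.7, 372.6]
ee_rot: [-3.14, 0.001, 0.577]
force: [0.3, -0.5, -0.6]
finger_gap: 87.0
```

```bash
python3 - <<'E'
from h import *
plan(576,-343,140,.577)
plan(576,-343,28,.577)
s=cam("scene");t=cam("top")
A=(620.6,23.3);F=(675,-61);C=(566,107);B=(576,-343)
its=[(*A,8,34),(*A,8,26),(*A,93,14),(*C,8,46),(*C,189,26),(*F,8,38),(*B,27,25.5)]
a=overlay(t,crop(t["pixels"],255,155,125,110,4),its,255,155,4)
b=overlay(t,crop(t["pixels"],400,190,62,110,4),its,400,190,4)
cv2.imwrite("pics/b7.png",np.hstack([a,b]))
E
```

```text
t 30.1 grasp [ 576.2 -327.4  209.1] yaw 0.577 gap 87.0 F [ 0.3 -0.5 -0.6] | shift mm [-8.7 12.7 69.1] rot [-0.12  0.04  0.01]
t 30.1 grasp [ 576.2 -327.4  209.1] yaw 0.577 gap 87.0 F [ 0.3 -0.5 -0.6] | shift mm [ -8.6  13.  181.1] rot [-0.12  0.04  0.01]
```

View pics/b7.png

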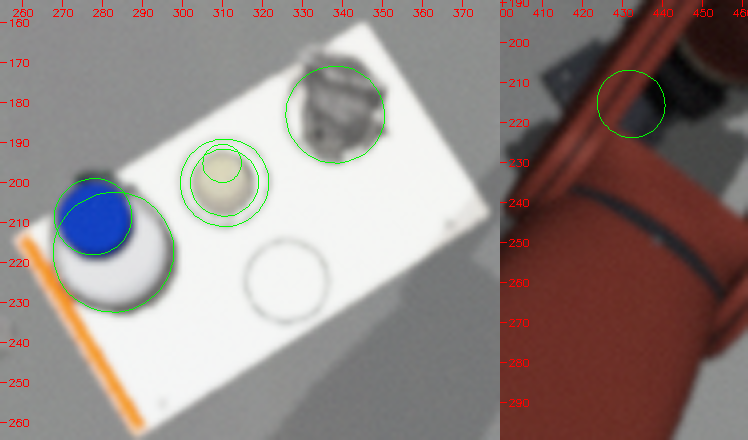

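{"api": "send_rows", "payload": {
  "motion": [
    {"fingers": 0.087, "tx": -0.0087, "ty": 0.0128, "tz": 0.02, "rx": 0, "ry": 0, "rz": 0},
    {"fingers": 0.087, "tx": -0.0087, "ty": 0.0128, "tz": 0.05, "rx": 0, "ry": 0, "rz": 0},
    {"fingers": 0.087, "tx": -0.0087, "ty": 0.0128, "tz": 0.08, "rx": 0, "ry": 0, "rz": 0},
    {"fingers": 0.087, "tx": -0.0087, "ty": 0.0128, "tz": 0.08, "rx": 0, "ry": 0, "rz": 0},
    {"fingers": 0.087, "tx": -0.0087, "ty": 0.0128, "tz": 0.08, "rx": 0, "ry": 0, "rz": 0}
  ]
}}

```text
clock: 30.65
position: [576.7, -343.4, 294.7]
ee_rot: [3.141, -0.0, 0.577]
force: [0.4, -0.3, 0.7]
finger_gap: 86.7
```

```bash
python3 -c "
from h import *
plan(576,-343,28.5,.577)"
```

```text
t 30.6 grasp [ 576.8 -343.5  131.2] yaw 0.577 gap 86.7 F [ 0.4 -0.3  0.7] | shift mm [ -0.4  -0.8 102.7] rot [ 0.04 -0.02  0.02]
```

{"api": "send_rows", "payload": {
  "motion": [
    {"fingers": 0.087, "tx": 0, "ty": -0.0005, "tz": 0.02, "rx": 0, "ry": 0, "rz": 0},
    {"fingers": 0.087, "tx": 0, "ty": -0.0005, "tz": 0.045, "rx": 0, "ry": 0, "rz": 0},
    {"fingers": 0.087, "tx": 0, "ty": -0.0005, "tz": 0.07, "rx": 0, "ry": 0, "rz": 0},
    {"fingers": 0.087, "tx": 0, "ty": -0.0005, "tz": 0.09, "rx": 0, "ry": 0, "rz": 0},
    {"fingers": 0.087, "tx": 0, "ty": -0.0005, "tz": 0.098, "rx": 0, "ry": 0, "rz": 0},
    {"fingers": 0.087, "tx": 0, "ty": -0.0005, "tz": 0.1015, "rx": 0, "ry": 0, "rz": 0},
    {"fingers": 0.087, "tx": 0, "ty": -0.0005, "tz": 0.102, "rx": 0, "ry": 0, "rz": 0},
    {"fingers": 0.087, "tx": 0, "ty": -0.0005, "tz": 0.102, "rx": 0, "ry": 0, "rz": 0}
  ]
}}

```text
clock: 31.45
position: [576.9, -343.5, 193.4]
ee_rot: [3.139, -0.001, 0.577]
force: [-0.9, 0.0, -0.2]
finger_gap: 86.8
```

{"api": "send_rows", "payload": {
  "motion": [
    {"fingers": 0.065, "tx": 0, "ty": 0, "tz": 0, "rx": 0, "ry": 0, "rz": 0},
    {"fingers": 0.06, "tx": 0, "ty": 0, "tz": 0, "rx": 0, "ry": 0, "rz": 0},
    {"fingers": 0.057, "tx": 0, "ty": 0, "tz": 0, "rx": 0, "ry": 0, "rz": 0},
    {"fingers": 0.054, "tx": 0, "ty": 0, "tz": 0, "rx": 0, "ry": 0, "rz": 0},
    {"fingers": 0.051, "tx": 0, "ty": 0, "tz": 0, "rx": 0, "ry": 0, "rz": 0},
    {"fingers": 0.045, "tx": 0, "ty": 0, "tz": 0, "rx": 0, "ry": 0, "rz": 0},
    {"fingers": 0.035, "tx": 0, "ty": 0, "tz": 0, "rx": 0, "ry": 0, "rz": 0},
    {"fingers": 0.035, "tx": 0, "ty": 0, "tz": 0, "rx": 0, "ry": 0, "rz": 0},
    {"fingers": 0.035, "tx": 0, "ty": 0, "tz": 0, "rx": 0, "ry": 0, "rz": 0}
  ]
}}

```text
clock: 32.35
position: [576.1, -343.0, 191.5]
ee_rot: [3.141, -0.0, 0.577]
force: [0.4, -0.6, 1.2]
finger_gap: 49.1
```

{"api": "send_rows", "payload": {
  "motion": [
    {"fingers": 0.035, "tx": 0, "ty": 0, "tz": -0.003, "rx": 0, "ry": 0, "rz": 0},
    {"fingers": 0.035, "tx": 0, "ty": 0, "tz": -0.012, "rx": 0, "ry": 0, "rz": 0},
    {"fingers": 0.035, "tx": 0, "ty": 0, "tz": -0.03, "rx": 0, "ry": 0, "rz": 0},
    {"fingers": 0.035, "tx": 0, "ty": 0, "tz": -0.055, "rx": 0, "ry": 0, "rz": 0},
    {"fingers": 0.035, "tx": 0, "ty": 0, "tz": -0.085, "rx": 0, "ry": 0, "rz": 0},
    {"fingers": 0.035, "tx": 0, "ty": 0, "tz": -0.115, "rx": 0, "ry": 0, "rz": 0},
    {"fingers": 0.035, "tx": 0, "ty": 0, "tz": -0.145, "rx": 0, "ry": 0, "rz": 0},
    {"fingers": 0.035, "tx": 0, "ty": 0, "tz": -0.165, "rx": 0, "ry": 0, "rz": 0},
    {"fingers": 0.035, "tx": 0, "ty": 0, "tz": -0.17, "rx": 0, "ry": 0, "rz": 0},
    {"fingers": 0.035, "tx": 0, "ty": 0, "tz": -0.17, "rx": 0, "ry": 0, "rz": 0}
  ]
}}

```text
clock: 33.35
position: [576.3, -343.0, 363.6]
ee_rot: [3.139, -0.001, 0.577]
force: [-0.0, -0.2, -0.1]
finger_gap: 49.3
```

```bash
python3 -c "
from h import *
plan(545.2,-26,199,.577)"
```

```text
t 33.4 grasp [ 576.7 -343.3  200.1] yaw 0.577 gap 49.3 F [-0.  -0.2 -0.1] | shift mm [ 146.9 -282.7    0.4] rot [ 0.17 -0.06  0.  ]
```

{"api": "send_rows", "payload": {
  "motion": [
    {"fingers": 0.035, "tx": 0.004, "ty": -0.008, "tz": 0, "rx": 0, "ry": 0, "rz": 0},
    {"fingers": 0.035, "tx": 0.012, "ty": -0.023, "tz": 0, "rx": 0, "ry": 0, "rz": 0},
    {"fingers": 0.035, "tx": 0.024, "ty": -0.046, "tz": 0, "rx": 0, "ry": 0, "rz": 0},
    {"fingers": 0.035, "tx": 0.037, "ty": -0.071, "tz": 0, "rx": 0, "ry": 0, "rz": 0},
    {"fingers": 0.035, "tx": 0.05, "ty": -0.096, "tz": 0, "rx": 0, "ry": 0, "rz": 0},
    {"fingers": 0.035, "tx": 0.063, "ty": -0.121, "tz": 0, "rx": 0, "ry": 0, "rz": 0},
    {"fingers": 0.035, "tx": 0.076, "ty": -0.146, "tz": 0, "rx": 0, "ry": 0, "rz": 0},
    {"fingers": 0.035, "tx": 0.089, "ty": -0.171, "tz": 0, "rx": 0, "ry": 0, "rz": 0},
    {"fingers": 0.035, "tx": 0.102, "ty": -0.196, "tz": 0, "rx": 0, "ry": 0, "rz": 0},
    {"fingers": 0.035, "tx": 0.115, "ty": -0.221, "tz": 0, "rx": 0, "ry": 0, "rz": 0},
    {"fingers": 0.035, "tx": 0.128, "ty": -0.246, "tz": 0, "rx": 0, "ry": 0, "rz": 0},
    {"fingers": 0.035, "tx": 0.138, "ty": -0.266, "tz": 0, "rx": 0, "ry": 0, "rz": 0}
  ]
}}

```text
clock: 34.55
position: [545.3, -41.9, 359.9]
ee_rot: [-3.139, 0.002, 0.578]
force: [0.5, -0.0, -1.0]
finger_gap: 49.3
```

{"api": "send_rows", "payload": {
  "motion": [
    {"fingers": 0.035, "tx": 0.006, "ty": -0.011, "tz": 0, "rx": 0, "ry": 0, "rz": 0},
    {"fingers": 0.035, "tx": 0.0085, "ty": -0.0165, "tz": 0, "rx": 0, "ry": 0, "rz": 0},
    {"fingers": 0.035, "tx": 0.0085, "ty": -0.0165, "tz": 0, "rx": 0, "ry": 0, "rz": 0},
    {"fingers": 0.035, "tx": 0.0085, "ty": -0.0165, "tz": 0, "rx": 0, "ry": 0, "rz": 0},
    {"fingers": 0.035, "tx": 0.0085, "ty": -0.0165, "tz": 0, "rx": 0, "ry": 0, "rz": 0}
  ]
}}

```text
clock: 35.05
position: [544.9, -27.1, 361.4]
ee_rot: [3.141, 0.0, 0.576]
force: [0.6, 1.0, -1.7]
finger_gap: 49.0
```

```bash
python3 - <<'E'
from h import *
plan(545.2,-26,36,.577)
# bulb centroid by colour in the scene view vs predicted
s=cam("scene");p=s["pixels"].astype(int)
m=((p[...,0]>90)&(p[...,1]<50)&(p[...,2]<50)).astype(np.uint8)
n,l,st,ce=cv2.connectedComponentsWithStats(m)
print([(st[i].tolist(),ce[i].round(1).tolist()) for i in range(1,n) if st[i][4]>25])
print(proj(s,[545.2,-26,198]),proj(s,[545.2,-26,170]))
E
```

```text
t 35.0 grasp [544.9 -27.1 197.9] yaw 0.576 gap 49.0 F [ 0.6  1.  -1.7] | shift mm [  0.9  -0.8 161.9] rot [ 0.01  0.01 -0.06]
[([141, 118, 39, 34, 122], [157.0, 130.1]), ([197, 127, 12, 4, 31], [202.6, 128.5]), ([142, 154, 25, 9, 60], [154.0, 159.4])]
[348.22993699 158.95335745] [347.50749793 168.50063262]
```

{"api": "send_rows", "payload": {
  "motion": [
    {"fingers": 0.035, "tx": 0.001, "ty": -0.001, "tz": 0.01, "rx": 0, "ry": 0, "rz": 0},
    {"fingers": 0.035, "tx": 0.001, "ty": -0.001, "tz": 0.03, "rx": 0, "ry": 0, "rz": 0},
    {"fingers": 0.035, "tx": 0.001, "ty": -0.001, "tz": 0.055, "rx": 0, "ry": 0, "rz": 0},
    {"fingers": 0.035, "tx": 0.001, "ty": -0.001, "tz": 0.08, "rx": 0, "ry": 0, "rz": 0},
    {"fingers": 0.035, "tx": 0.001, "ty": -0.001, "tz": 0.105, "rx": 0, "ry": 0, "rz": 0},
    {"fingers": 0.035, "tx": 0.001, "ty": -0.001, "tz": 0.125, "rx": 0, "ry": 0, "rz": 0},
    {"fingers": 0.035, "tx": 0.001, "ty": -0.001, "tz": 0.14, "rx": 0, "ry": 0, "rz": 0},
    {"fingers": 0.035, "tx": 0.001, "ty": -0.001, "tz": 0.15, "rx": 0, "ry": 0, "rz": 0},
    {"fingers": 0.035, "tx": 0.001, "ty": -0.001, "tz": 0.156, "rx": 0, "ry": 0, "rz": 0},
    {"fingers": 0.035, "tx": 0.001, "ty": -0.001, "tz": 0.158, "rx": 0, "ry": 0, "rz": 0},
    {"fingers": 0.035, "tx": 0.001, "ty": -0.001, "tz": 0.158, "rx": 0, "ry": 0, "rz": 0},
    {"fingers": 0.035, "tx": 0.001, "ty": -0.001, "tz": 0.158, "rx": 0, "ry": 0, "rz": 0}
  ]
}}

```text
clock: 36.3
position: [545.6, -25.0, 204.3]
ee_rot: [3.14, -0.001, 0.577]
force: [0.2, -0.3, -1.1]
finger_gap: 49.1
```

{"api": "send_rows", "payload": {
  "motion": [
    {"fingers": 0.035, "tx": 0, "ty": 0, "tz": 0.001, "rx": 0, "ry": 0, "rz": 0},
    {"fingers": 0.035, "tx": 0, "ty": 0, "tz": 0.002, "rx": 0, "ry": 0, "rz": 0},
    {"fingers": 0.035, "tx": 0, "ty": 0, "tz": 0.002, "rx": 0, "ry": 0, "rz": 0},
    {"fingers": 0.035, "tx": 0, "ty": 0, "tz": 0.002, "rx": 0, "ry": 0, "rz": 0}
  ]
}}

```text
clock: 36.7
position: [545.1, -24.9, 201.5]
ee_rot: [3.142, -0.0, 0.577]
force: [0.5, -0.3, -0.1]
finger_gap: 48.9
```

{"api": "send_rows", "payload": {
  "motion": [
    {"fingers": 0.035, "tx": -0.0005, "ty": 0.001, "tz": 0.0005, "rx": 0, "ry": 0, "rz": 0},
    {"fingers": 0.035, "tx": -0.0005, "ty": 0.001, "tz": 0.001, "rx": 0, "ry": 0, "rz": 0},
    {"fingers": 0.035, "tx": -0.0005, "ty": 0.001, "tz": 0.0013, "rx": 0, "ry": 0, "rz": 0},
    {"fingers": 0.035, "tx": -0.0005, "ty": 0.001, "tz": 0.0013, "rx": 0, "ry": 0, "rz": 0}
  ]
}}

```text
clock: 37.1
position: [545.1, -26.0, 200.0]
ee_rot: [-3.141, 0.0, 0.577]
force: [-0.4, -0.7, -0.2]
finger_gap: 49.3
```

{"api": "send_rows", "payload": {
  "motion": [
    {"fingers": 0.035, "tx": 0, "ty": 0, "tz": 0.0003, "rx": 0, "ry": 0, "rz": 0},
    {"fingers": 0.035, "tx": 0, "ty": 0, "tz": 0.0006, "rx": 0, "ry": 0, "rz": 0},
    {"fingers": 0.035, "tx": 0, "ty": 0, "tz": 0.0006, "rx": 0, "ry": 0, "rz": 0}
  ]
}}

```text
clock: 37.4
position: [545.2, -26.0, 199.5]
ee_rot: [-3.142, 0.0, 0.577]
force: [0.6, -0.4, 0.0]
finger_gap: 49.2
```

{"api": "send_rows", "payload": {
  "motion": [
    {"fingers": 0.035, "tx": 0, "ty": 0, "tz": 0.0003, "rx": 0, "ry": 0, "rz": 0},
    {"fingers": 0.035, "tx": 0, "ty": 0, "tz": 0.0004, "rx": 0, "ry": 0, "rz": 0},
    {"fingers": 0.035, "tx": 0, "ty": 0, "tz": 0.0004, "rx": 0, "ry": 0, "rz": 0}
  ]
}}

```text
clock: 37.7
position: [545.3, -26.0, 199.5]
ee_rot: [3.142, -0.0, 0.577]
force: [-1.7, 0.7, 4.3]
finger_gap: 49.1
```

{"api": "send_rows", "payload": {
  "motion": [
    {"fingers": 0.049, "tx": 0, "ty": 0, "tz": 0, "rx": 0, "ry": 0, "rz": 0},
    {"fingers": 0.051, "tx": 0, "ty": 0, "tz": 0, "rx": 0, "ry": 0, "rz": 0},
    {"fingers": 0.053, "tx": 0, "ty": 0, "tz": 0, "rx": 0, "ry": 0, "rz": 0},
    {"fingers": 0.06, "tx": 0, "ty": 0, "tz": 0, "rx": 0, "ry": 0, "rz": 0},
    {"fingers": 0.075, "tx": 0, "ty": 0, "tz": 0, "rx": 0, "ry": 0, "rz": 0},
    {"fingers": 0.08, "tx": 0, "ty": 0, "tz": 0, "rx": 0, "ry": 0, "rz": 0},
    {"fingers": 0.08, "tx": 0, "ty": 0, "tz": 0, "rx": 0, "ry": 0, "rz": 0}
  ]
}}

```text
clock: 38.4
position: [545.2, -26.0, 199.0]
ee_rot: [-3.142, 0.0, 0.577]
force: [-0.4, 0.1, 0.7]
finger_gap: 75.2
```

{"api": "send_rows", "payload": {
  "motion": [
    {"fingers": 0.08, "tx": 0, "ty": 0, "tz": -0.01, "rx": 0, "ry": 0, "rz": 0},
    {"fingers": 0.08, "tx": 0, "ty": 0, "tz": -0.03, "rx": 0, "ry": 0, "rz": 0},
    {"fingers": 0.08, "tx": 0, "ty": 0, "tz": -0.06, "rx": 0, "ry": 0, "rz": 0},
    {"fingers": 0.08, "tx": 0, "ty": 0, "tz": -0.1, "rx": 0, "ry": 0, "rz": 0},
    {"fingers": 0.08, "tx": 0, "ty": 0, "tz": -0.14, "rx": 0, "ry": 0, "rz": 0},
    {"fingers": 0.08, "tx": 0, "ty": 0, "tz": -0.18, "rx": 0, "ry": 0, "rz": 0},
    {"fingers": 0.08, "tx": 0, "ty": 0, "tz": -0.22, "rx": 0, "ry": 0, "rz": 0},
    {"fingers": 0.08, "tx": 0, "ty": 0, "tz": -0.24, "rx": 0, "ry": 0, "rz": 0},
    {"fingers": 0.08, "tx": 0, "ty": 0, "tz": -0.24, "rx": 0, "ry": 0, "rz": 0}
  ]
}}

```text
clock: 39.3
position: [545.8, -26.1, 444.5]
ee_rot: [3.136, -0.006, 0.577]
force: [0.7, 0.7, -0.1]
finger_gap: 80.1
```

{"api": "send_rows", "payload": {
  "motion": [
    {"fingers": 0.08, "tx": -0.03, "ty": 0.03, "tz": 0, "rx": 0, "ry": 0, "rz": 0},
    {"fingers": 0.08, "tx": -0.06, "ty": 0.06, "tz": 0, "rx": 0, "ry": 0, "rz": 0},
    {"fingers": 0.08, "tx": -0.09, "ty": 0.09, "tz": 0, "rx": 0, "ry": 0, "rz": 0},
    {"fingers": 0.08, "tx": -0.12, "ty": 0.12, "tz": 0, "rx": 0, "ry": 0, "rz": 0},
    {"fingers": 0.08, "tx": -0.15, "ty": 0.15, "tz": 0, "rx": 0, "ry": 0, "rz": 0},
    {"fingers": 0.08, "tx": -0.17, "ty": 0.18, "tz": 0, "rx": 0, "ry": 0, "rz": 0},
    {"fingers": 0.08, "tx": -0.18, "ty": 0.22, "tz": 0, "rx": 0, "ry": 0, "rz": 0},
    {"fingers": 0.08, "tx": -0.18, "ty": 0.26, "tz": 0, "rx": 0, "ry": 0, "rz": 0},
    {"fingers": 0.08, "tx": -0.18, "ty": 0.29, "tz": 0, "rx": 0, "ry": 0, "rz": 0},
    {"fingers": 0.08, "tx": -0.18, "ty": 0.3, "tz": 0, "rx": 0, "ry": 0, "rz": 0},
    {"fingers": 0.08, "tx": -0.18, "ty": 0.3, "tz": 0, "rx": 0, "ry": 0, "rz": 0}
  ]
}}

```text
clock: 40.4
position: [557.9, -376.2, 437.2]
ee_rot: [-3.139, 0.001, 0.576]
force: [0.9, 1.1, 0.1]
finger_gap: 79.9
```

```bash
python3 - <<'E'
from h import *
plan(0,0,0)
s=cam("scene");t=cam("top")
A=(620.6,23.3);F=(675.2,-60.5);C=(566,107);B=(545.2,-26)
its=[(*A,8,26),(*C,189,26),(*C,8,43),(*B,35,25.5),(*B,84,5),(*F,8,30)]
a=overlay(t,crop(t["pixels"],255,140,125,130,3),its,255,140,3)
b=overlay(s,crop(s["pixels"],270,130,105,130,3),its,270,130,3)
c=crop(s["pixels"],160,130,225,130,3)
cv2.imwrite("pics/fin.png",np.vstack([np.hstack([a,b])[:, :690], np.zeros((0,690,3),np.uint8)]))
E
```

```text
t 40.4 grasp [ 557.6 -375.9  273.7] yaw 0.576 gap 79.9 F [0.9 1.1 0.1] | shift mm [-262.7 -618.6  275.7] rot [-0.16  0.05 -0.  ]
```

View pics/fin.png

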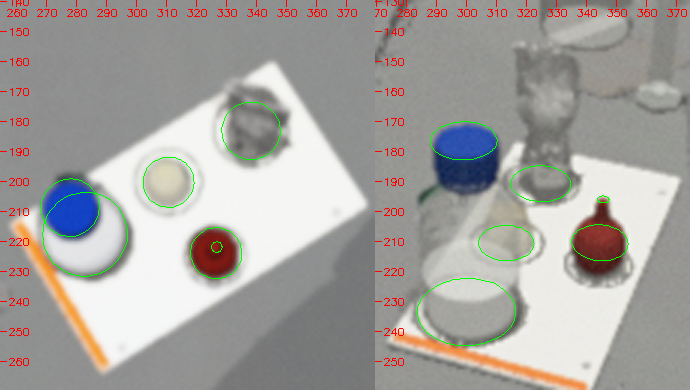

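```bash
python3 -c "
from station import job; print(job.sign_off())"
```

```text
the job is handed in; nothing more can be done
None
```

I set out the board and handed the job in at about 40 s of the 134 s allowed. I placed them in the order you gave:
1. The blue-capped bottle is in the ring at the orange end.
2. The foil-wrapped flask is in the ring at the other end of the row.
3. The amber flask is in the middle ring.
4. The red bulb is in the single ring beside the amber flask.

**Setting down:** I lowered each one in small steps until the force reading showed it touching the board, then opened the fingers slowly. The highest force I read at touchdown was about 5 N.

**Last pictures:** both cameras showed all four upright inside their rings. The bottle, amber flask and bulb matched the predicted outlines to about 1–2 mm. The foil flask's uneven foot looked about 2–4 mm off centre, and I left it as it was.

**Less certain:**
- The amber flask was partly hidden behind the bottle in the scene view, so its centring rests mainly on the top view.
- I never moved toward the measuring cylinder or the foil ball, but I did not measure their positions again at the end.

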